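# Square up the thick bars in the length jig

## Task

Get the thick colour bars ready for cutting: turn the crank of the length jig until the pointer of its jaw stands at the outer of the two long scale marks (the one nearer the crank), then take every thick bar (two or three) out of the crate and lay each one lengthwise on a pair of rails of its own, between the fixed stop and the jaw. Then crank the jaw in until its pointer stands at the inner long mark, which pushes the bars up against the stop, and back out to the outer long mark so that they lie there free and flush at the stop. Leave the thin bars and the matchboxes in the crate, and do not disturb the tape roll on the table.

Things in the scene. Friction and masses are not known exactly. Their poses are not given: they have to be found in the camera images.
- jig: length jig fixed to the table: base plate 250 x 220 mm with a fixed stop, a sliding jaw and a gearbox with a crank. Origin under its middle, on the table; x points from the stop to the crank, z up. Stop: face at x = -105 mm, 52 mm high. Dividers 45 mm high stand between and beside the rail pairs at x = -102 to -87 and -21 to -7 mm, leaving 35 mm wide lanes; between these there is room for fingers.
- jaw (a joint): position of the jaw in m, 0 to 0.068; grows as the jaw moves away from the stop. The jaw's face is 68 mm + this value from the stop, so a 100 mm bar fits in only above 0.032. The jaw is 16 mm thick, a bridge 47 to 56 mm above the table with a pusher over each rail pair. The pointer stands at the outer long mark at 0.062 and at the inner long mark at 0.034. It moves only with the crank.
- crank (a joint): angle of the crank in rad, 0 to 30.6; grows anticlockwise seen from above. One turn (6.283) anticlockwise moves the jaw 14 mm away from the stop; jaw = crank x 0.014 / 6.283. About 2 N at the handle turn it; it stays where it is left. At 0 (and whole turns) the handle stands on the jig's +x side of the axis.
- crank_axis (a point): point on the crank's upright axis, at the height of the handle's middle (90.5 mm above the table; jig x = 83 mm, y = 0)
- handle_center (a point): middle of the crank's upright wooden handle: a cylinder 22 mm thick, from 70 to 110 mm above the table, 40 mm from the crank's axis, spinning freely on its pin, so that a hand that keeps its own direction can lead it round in circles. Under it is the handwheel, 101 mm across, its top 69 mm high; the gearbox under that is 50 x 64 mm.
- pointer (a point): tip of the jaw's pointer, on the right edge of the jig
- mark_in (a point): inner long mark on the scale
- mark_out (a point): outer long mark on the scale, 28 mm from the inner one
- rails1 (a point): where the centre of a thick bar lies when it rests on rail pair 1 (jig y = -60 mm), 10 mm clear of the stop; 35 mm above the table, x along the rails. Each pair: two steel rods along the jig's x, 7 mm thick, 17 mm apart, tops 25.5 mm above the table; beside them flat ways 22.5 mm high
- rails2 (a point): where the centre of a thick bar lies when it rests on rail pair 2 (jig y = 0 mm), 10 mm clear of the stop; 35 mm above the table, x along the rails. Each pair: two steel rods along the jig's x, 7 mm thick, 17 mm apart, tops 25.5 mm above the table; beside them flat ways 22.5 mm high
- rails3 (a point): where the centre of a thick bar lies when it rests on rail pair 3 (jig y = 60 mm), 10 mm clear of the stop; 35 mm above the table, x along the rails. Each pair: two steel rods along the jig's x, 7 mm thick, 17 mm apart, tops 25.5 mm above the table; beside them flat ways 22.5 mm high
- crate: open plywood crate fixed to the table, 306 x 254 mm (x, y), 40 mm high, walls and floor 8 mm thick. Origin: under its middle, on the table; its inner floor is 8 mm up. Along the two end walls (x = -121 to -145 and 121 to 145 mm) lie battens 8 mm higher than the floor.
- bar1_center (a point): thick bar: a solid ten-sided colour bar, 25 mm thick and 100 mm long, 0.12 kg; it may be absent. The point is its centre; its y axis runs along the bar. It begins lying on the crate floor and rolls only when pushed.
- bar2_center (a point): thick bar: a solid ten-sided colour bar, 25 mm thick and 100 mm long, 0.12 kg; it may be absent. The point is its centre; its y axis runs along the bar. It begins lying on the crate floor and rolls only when pushed.
- bar3_center (a point): thick bar: a solid ten-sided colour bar, 25 mm thick and 100 mm long, 0.12 kg; it may be absent. The point is its centre; its y axis runs along the bar. It begins lying on the crate floor and rolls only when pushed.
- thin1_center (a point): thin bar, to stay in the crate: 20 mm thick, 110 mm long. The point is its centre; its y axis runs along the bar.
- thin2_center (a point): thin bar, to stay in the crate: 20 mm thick, 110 mm long. The point is its centre; its y axis runs along the bar.
- matches1_center (a point): matchbox, 36 x 53 x 15 mm (x, y, z), in the crate, to stay there; the point is its centre
- matches2_center (a point): matchbox, 36 x 53 x 15 mm (x, y, z), in the crate, to stay there; the point is its centre
- tape: roll of tape lying on the table, 67 mm across, 19 mm high, to be left alone; origin under its middle

How it is judged:
On the way, in this order (a step that is already met when the one before it is completed fails the run):
1. the jaw has been cranked out to the outer mark (within 2.5 mm) (value of joint jaw between 0.0595 and 0.0645 m), for 0.3 s.
2. each thick bar lies on rails between the stop and the jaw (x of bar1_center in the frame of jig between -0.06 and -0.015 m and z of bar1_center in the frame of jig between 0.031 and 0.04 m and (y of bar1_center in the frame of jig between -0.067 and -0.053 m or y of bar1_center in the frame of jig between -0.007 and 0.007 m or y of bar1_center in the frame of jig between 0.053 and 0.067 m) and angle between the y axis of each of bar1_center, bar2_center, bar3_center and the x axis of jig, either way round below 0.08 rad and x of bar2_center in the frame of jig between -0.06 and -0.015 m and z of bar2_center in the frame of jig between 0.031 and 0.04 m and (y of bar2_center in the frame of jig between -0.067 and -0.053 m or y of bar2_center in the frame of jig between -0.007 and 0.007 m or y of bar2_center in the frame of jig between 0.053 and 0.067 m) and x of bar3_center in the frame of jig between -0.06 and -0.015 m and z of bar3_center in the frame of jig between 0.031 and 0.04 m and (y of bar3_center in the frame of jig between -0.067 and -0.053 m or y of bar3_center in the frame of jig between -0.007 and 0.007 m or y of bar3_center in the frame of jig between 0.053 and 0.067 m)), for 0.2 s.
3. the jaw has been cranked in to the inner mark (within 2 mm) (value of joint jaw between 0.032 and 0.036 m), for 0.3 s.
4. the jaw has been cranked back out to the outer mark (within 2.5 mm) (all of step 1), for 0.3 s.
At the end, for the whole second after the job is handed in: The jaw stands at the outer mark (0.062 m, within 2.5 mm), every thick bar lies at rest on a pair of rails (within 7 mm sideways) up against the stop (its end within 7 mm of it), and the thin bars and matchboxes are still in the crate (all of step 4 and x of bar1_center in the frame of jig between -0.06 and -0.048 m and z of bar1_center in the frame of jig between 0.031 and 0.04 m and (y of bar1_center in the frame of jig between -0.067 and -0.053 m or y of bar1_center in the frame of jig between -0.007 and 0.007 m or y of bar1_center in the frame of jig between 0.053 and 0.067 m) and angle between the y axis of each of bar1_center, bar2_center, bar3_center and the x axis of jig, either way round below 0.08 rad and x of bar2_center in the frame of jig between -0.06 and -0.048 m and z of bar2_center in the frame of jig between 0.031 and 0.04 m and (y of bar2_center in the frame of jig between -0.067 and -0.053 m or y of bar2_center in the frame of jig between -0.007 and 0.007 m or y of bar2_center in the frame of jig between 0.053 and 0.067 m) and x of bar3_center in the frame of jig between -0.06 and -0.048 m and z of bar3_center in the frame of jig between 0.031 and 0.04 m and (y of bar3_center in the frame of jig between -0.067 and -0.053 m or y of bar3_center in the frame of jig between -0.007 and 0.007 m or y of bar3_center in the frame of jig between 0.053 and 0.067 m) and linear speed of each of bar1, bar2, bar3 below 0.02 m/s and x of thin1_center in the frame of crate between -0.151 and 0.151 m and y of thin1_center in the frame of crate between -0.125 and 0.125 m and z of each of thin1_center, thin2_center, matches1_center, matches2_center in the frame of crate below 0.06 m and x of thin2_center in the frame of crate between -0.151 and 0.151 m and y of thin2_center in the frame of crate between -0.125 and 0.125 m and x of matches1_center in the frame of crate between -0.151 and 0.151 m and y of matches1_center in the frame of crate between -0.125 and 0.125 m and x of matches2_center in the frame of crate between -0.151 and 0.151 m and y of matches2_center in the frame of crate between -0.125 and 0.125 m); the robot touches nothing.
It fails at once if the tape roll was moved more than 25 mm (distance of tape from where it was at the start of the episode above 0.025 m).
Of bar1, bar2, bar3 only 2 to 3 are there at a start; the rules pass over those that are not, and their reading is None.
At some moment in a run one of bar1, bar2, bar3 may be knocked a few centimetres aside while the robot is not near it.
Once in a run the grip may slacken for a moment while it holds something.
It also fails if it takes over 210 s, if anything falls off the work surface, if the arm or the gripper's body presses on something with over 40 N, if the wrist force passes 120 N, or if a joint passes its speed limit or range.

## Robot

A 6-joint arm with a two-finger parallel gripper is mounted at the origin on a cart in front of the work surface, level with it; the furniture and walls round the work are solid. World frame = base frame: x ahead of the robot, y to its left, z up, the work surface at z = 0. Lengths are in m, angles in rad, forces in N, time in s.
With the tool pointing down it reaches from about 0.325 to 0.9 m from the base axis. Payload 6.1 kg.
Tool frame: the origin (TCP) lies at the very end of the fingers, on their centre line; the grasp point (between the pads) lies 19 mm behind it; z points along the fingers, x is the direction in which the jaws open and shut, and the axes are right-handed (so a half turn about z gives the same grasp; the last joint's range is limited). The gripper opens to 85 mm and grips with 20 to 120 N. Pads are 22 mm wide; open, the fingers measure 114 mm over their backs; the gripper's body (76 mm by 85 mm) begins 54 mm behind the grasp point. The pads swing forward as they close: fully open they stand 13 mm farther back than shut.
Start: joints at [1.13, 0.22, 1.526, -0, 1.395, -0.126], TCP at [0.194, 0.594, 0.231] pointing down, gripper open.
Joint ranges: [-2.98, 2.98], [-0.91, 2.08], [0.09, 2.57], [-1.24, 4.39], [0.2, 2.65], [-2.68, 2.68]. Speed limits (rad/s): [2.57, 2.57, 3.01, 3.14, 3.14, 3.14].

## Interface

Orientations are given as [roll, pitch, yaw] about the fixed x, y, z axes, in that order (R = Rz(yaw) Ry(pitch) Rx(roll)).
In Python, from station import * gives the robot as it stands.
- The arm moves only by the tool carry_out, never from a script. Its argument "commands" is a list that holds one entry, the list of rows, each a list of 5 numbers: the gripper command: -1 is fully open, 1 is shut, values between are in proportion, then the shift along the tool's x, y, z in m, then the turn about the tool's z in rad. In form: [[[claw, x, y, z, spin], ...]]. A call has 1 to 12 rows; each row shifts and turns the pose as measured when the row begins, along the tool's axes as they then stand; what a row does not reach is not made up. A row lasts 1/8 s, in which the tool goes at most 62.5 mm and 10.7 degrees, less where a joint would pass 70% of its speed; a pose out of reach is approached as far as the arm can. A call with a gripper value outside its range is refused whole. The fingers move at their own pace and stop on an object; "grip_force" is the grip in N (left out, the last holds). Time passes only in rows, so rows that do not move let the fingers close. It gives the time, the measured TCP pose, the force and the opening at its end, in the units of the state.
- get_state(): the state, without advancing time (a new reading comes with each control period).
- get_image(name): name is "scene" or "side" or "wrist"; returns a dict with "color" (400x640x3 uint8, blue, green, red), "depth" (400x640 float32, m along the optical axis (not along the pixel's ray), 0 where there is no reading), "fovy" (degrees; the focal length in pixels is half the picture's height over the tangent of half this angle, whatever the lens; pixels are square), "cx", "cy" (the principal point, pixels), "camera_from_world" (4x4, takes a point from world to camera coordinates). Camera axes: x right, y up, looking along -z (the intrinsics and any distortion apply to the point x, -y, -z); pixel columns grow to the right and rows downward; lengths in m; the calibration is good to about 2 mm. A picture is of the moment at which its call begins.
- job_done(): hands the job in, once; it reports no verdict.
The state is a dict: "clock": time; "q": joint angles; "dq": joint speeds; "tau": joint torques, N m; "position": TCP position; "tool_rot": TCP orientation; "wrist_force": force on the tool from outside, world axes, zero at the start; "moment": the same for the moment, N m; "gripper_width": finger opening in m.
Only numpy, scipy, OpenCV 4.12 (cv2) and the standard library are available. Lean on these libraries where they do the work, as an engineer would, in place of code of your own. Each camera call takes 0.05 s, during which the arm holds its last target.

## Working session

There is one attempt and no reset: what is moved stays moved. The work goes in short steps, Python scripts to look and compute and a tool call to move; the robot and the scene stay as the last step left them, time stands still between calls to the robot, and variables do not carry over. Pictures are saved under pics/ and viewed, and the job is handed in when it is done.

Besides the shell and the picture viewer there is one more tool, called after ">>>" as name(argument=value, ...) on one line, values as JSON. carry_out: Moves the arm, as the interface text tells. Its arguments: {"type":"object","properties":{"commands":{"type":"array","items":{"type":"array","items":{"type":"array","items":{"type":"number"}}}},"grip_force":{"type":"number"}},"required":["commands"]}

```bash
ls; mkdir -p pics; python3 - <<'E'
from station import *
import cv2
print(get_state())
for n in ["scene","side","wrist"]:
    im=get_image(n); cv2.imwrite(f"pics/{n}0.png",im["color"])
    print(n,im["fovy"],im["cx"],im["cy"],im["camera_from_world"].round(3).tolist(),[k for k in im], (im["depth"]>0).mean())
E
```

```text
pics
{'clock': 0.0, 'q': array([ 1.12991352e+00,  2.21242419e-01,  1.52761650e+00,  4.43149003e-07,
        1.39474335e+00, -1.26078678e-01]), 'dq': array([-0.00043597, -0.00254892, -0.001359  , -0.0006747 ,  0.00173347,
       -0.00036611]), 'tau': array([ 1.21125677e-04, -4.96905220e+01, -3.89394128e+01, -3.01398777e-04,
        1.13017304e-02, -3.83904279e-06]), 'position': array([0.19324184, 0.59372094, 0.23018633]), 'tool_rot': array([-3.14133952e+00,  1.99361073e-03,  1.25599238e+00]), 'wrist_force': array([-0.0460152 ,  0.36215108,  0.24699101]), 'moment': array([0.01653786, 0.01626097, 0.04263162]), 'gripper_width': 0.08538113106116944}
scene 44.044547664138015 318.4797604494934 197.94306255321638 [[0.984, -0.177, -0.013, -0.556], [0.127, 0.652, 0.748, -0.135], [-0.124, -0.738, 0.664, -1.249], [0.0, 0.0, 0.0, 1.0]] ['color', 'depth', 'fovy', 'cx', 'cy', 'camera_from_world'] 0.9958984375
side 45.51410946658646 321.2467474628674 207.29103953955922 [[0.015, 1.0, -0.016, -0.012], [-0.748, 0.022, 0.664, 0.375], [0.664, 0.002, 0.748, -1.656], [0.0, 0.0, 0.0, 1.0]] ['color', 'depth', 'fovy', 'cx', 'cy', 'camera_from_world'] 0.995828125
wrist 62.189962417734705 312.57518484446473 203.88035711532083 [[0.309, 0.951, -0.002, -0.625], [-0.912, 0.296, -0.284, 0.039], [-0.269, 0.09, 0.959, -0.38], [0.0, 0.0, 0.0, 1.0]] ['color', 'depth', 'fovy', 'cx', 'cy', 'camera_from_world'] 0.9958984375
```

View pics/scene0.png

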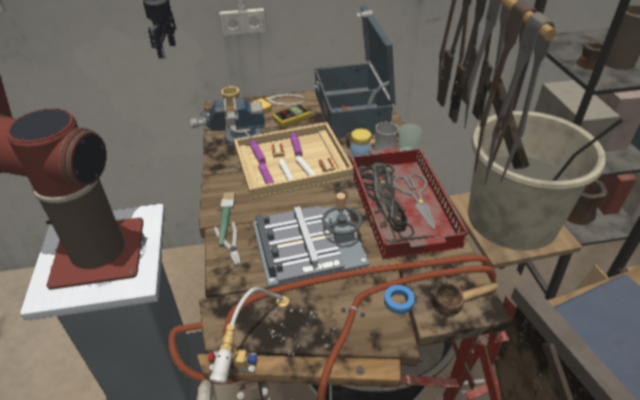

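View pics/side0.png

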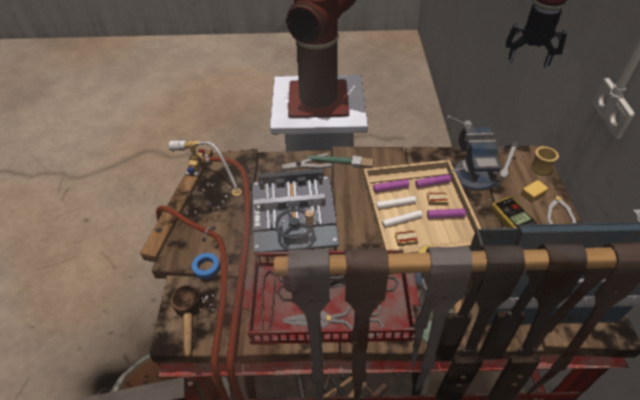

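View pics/wrist0.png

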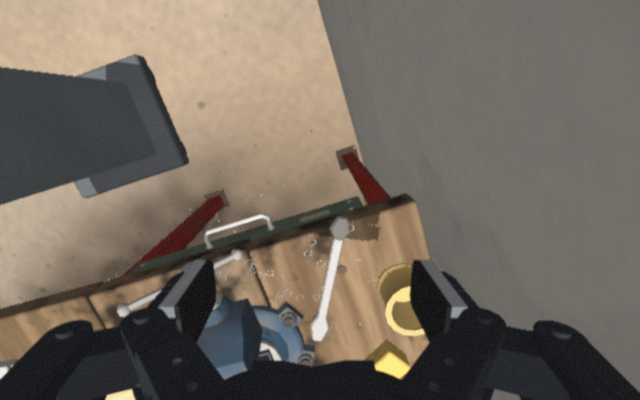

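```bash
cat > h.py <<'E'
from station import *
import numpy as np, cv2
def f(im): return im["color"].shape[0]/2/np.tan(np.radians(im["fovy"])/2)
def cloud(im):
    H,W=im["depth"].shape; u,v=np.meshgrid(np.arange(W),np.arange(H)); d=im["depth"]; F=f(im)
    c=np.stack([(u-im["cx"])/F*d,-(v-im["cy"])/F*d,-d,np.ones_like(d)],-1)
    return (c@np.linalg.inv(im["camera_from_world"]).T)[...,:3]
def proj(im,p):
    c=im["camera_from_world"]@np.r_[p,1]; F=f(im)
    return np.array([im["cx"]+F*c[0]/-c[2], im["cy"]-F*c[1]/-c[2]])
def ray(im,uv,z):
    M=np.linalg.inv(im["camera_from_world"]); F=f(im)
    d=M[:3,:3]@np.array([(uv[0]-im["cx"])/F,-(uv[1]-im["cy"])/F,-1]); o=M[:3,3]
    return o+d*(z-o[2])/d[2]
def save(im,n,box=None,s=1):
    c=im["color"]
    if box: c=c[box[1]:box[3],box[0]:box[2]]
    c=cv2.resize(c,None,fx=s,fy=s,interpolation=cv2.INTER_CUBIC); cv2.imwrite("pics/"+n,c)
def blobs(mask,mina=20):
    n,l,st,ce=cv2.connectedComponentsWithStats(mask.astype(np.uint8)); return [(i,st[i],ce[i],l==i) for i in range(1,n) if st[i][4]>mina]
E
python3 - <<'E'
from h import *
for n in ["scene","side"]:
    im=get_image(n); P=cloud(im); hsv=cv2.cvtColor(im["color"],cv2.COLOR_BGR2HSV)
    for nm,m in [("purple",(hsv[...,0]>135)&(hsv[...,0]<160)&(hsv[...,1]>90)&(hsv[...,2]>40)),("blue",(hsv[...,0]>95)&(hsv[...,0]<115)&(hsv[...,1]>150)&(hsv[...,2]>80))]:
        for i,st,ce,l in blobs(m):
            p=P[l]; print(n,nm,st,ce.round(1),np.median(p,0).round(3))
    for uv in ([(305,212),(272,232),(341,200),(342,228),(257,232),(275,280),(367,263),(237,157),(323,126),(352,175),(246,192)] if n=="scene" else [(295,225),(308,213),(253,180),(327,178),(254,247),(337,246),(375,178),(450,165)]): print(n,uv,P[uv[1],uv[0]].round(3))
save(get_image("scene"),"s1.png",(220,110,380,300),4)
save(get_image("side"),"s2.png",(230,150,490,270),3)
E
```

```text
scene purple [291 134  10  19 103] [295.4 142.9] [0.551 0.328 0.032]
scene purple [250 141  22  42 242] [260.8 161.5] [0.437 0.268 0.031]
scene (305, 212) [0.533 0.02  0.023]
scene (272, 232) [ 0.438 -0.06   0.046]
scene (341, 200) [ 0.617 -0.036  0.1  ]
scene (342, 228) [ 0.609 -0.089  0.056]
scene (257, 232) [ 0.401 -0.017  0.01 ]
scene (275, 280) [ 0.429 -0.186  0.014]
scene (367, 263) [ 0.654 -0.172  0.009]
scene (237, 157) [0.367 0.331 0.   ]
scene (323, 126) [0.654 0.406 0.029]
scene (352, 175) [0.694 0.161 0.013]
scene (246, 192) [ 0.383  0.161 -0.002]
side purple [417 175  34  11 204] [434. 180.] [0.436 0.323 0.031]
side purple [375 180  33  11 194] [391.2 184.8] [0.451 0.201 0.031]
side purple [429 209  37   8 214] [446.9 212.8] [0.558 0.337 0.03 ]
side (295, 225) [ 0.623 -0.062  0.072]
side (308, 213) [ 0.62  -0.028  0.113]
side (253, 180) [ 0.392 -0.194  0.003]
side (327, 178) [0.404 0.023 0.017]
side (254, 247) [ 0.642 -0.17   0.011]
side (337, 246) [0.643 0.043 0.008]
side (375, 178) [0.41  0.16  0.018]
side (450, 165) [0.384 0.377 0.038]
```

View pics/s1.png

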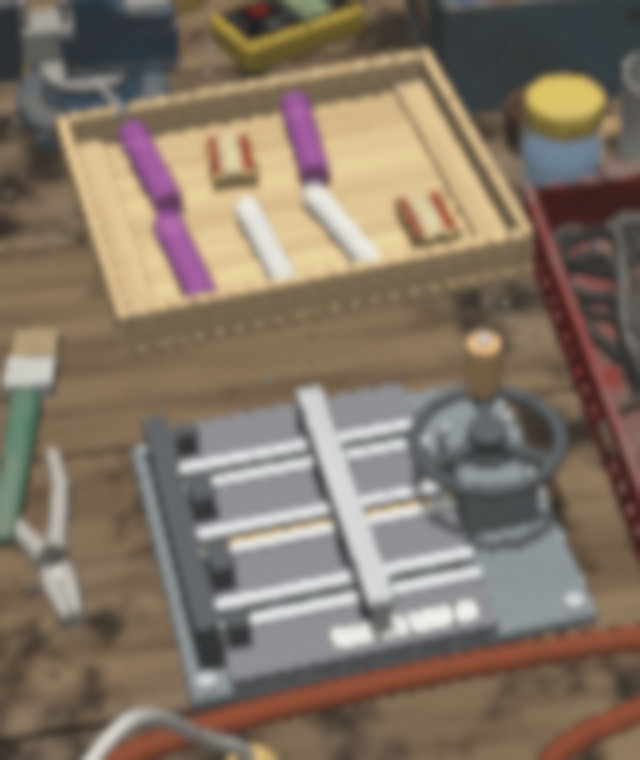

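View pics/s2.png

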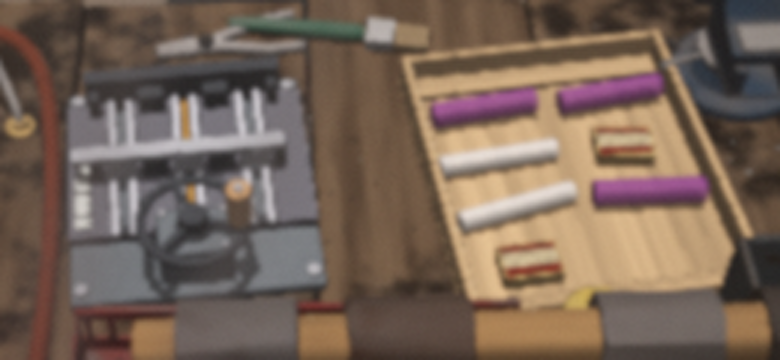

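```bash
python3 - <<'E'
from h import *
from scipy.spatial.transform import Rotation as R
s=get_state(); im=get_image("wrist")
T=np.eye(4);T[:3,:3]=R.from_euler("xyz",s["tool_rot"]).as_matrix();T[:3,3]=s["position"]
C=np.linalg.inv(im["camera_from_world"])
X=np.linalg.inv(T)@C; print(X.round(4).tolist()); np.save("X.npy",X)
print(ray(im,(320,150),0),ray(im,(320,10),0))
E
```

```text
[[1.0, -0.0008, 0.0001, 0.0014], [-0.0007, -0.9588, -0.284, -0.0712], [0.0003, 0.284, -0.9588, -0.1435], [0.0, 0.0, 0.0, 1.0]]
[0.17411743 0.61046139 0.        ] [0.04080755 0.6528267  0.        ]
```

>>> carry_out(commands=[[[-1, -0.03, 0.03, -0.04, 0], [-1, -0.04, 0.042, -0.01, 0], [-1, -0.04, 0.042, -0.01, 0], [-1, -0.04, 0.042, -0.01, 0], [-1, -0.04, 0.042, -0.01, 0], [-1, -0.04, 0.042, -0.01, 0], [-1, -0.04, 0.042, 0, 0], [-1, -0.04, 0.042, 0, 0], [-1, -0.04, 0.042, 0, 0], [-1, -0.04, 0.042, 0, 0], [-1, 0, 0, 0, -0.16], [-1, 0, 0, 0, -0.16]]])

```text
clock: 1.9
position: [0.4695, 0.0807, 0.3262]
tool_rot: [3.133, 0.001, 1.585]
wrist_force: [-0.7, 0.7, 0.5]
gripper_width: 0.0853
```

```bash
cat >> h.py <<'E'
def to(x,y,z,yaw=None):
    s=get_state(); p=s["position"]; a=s["tool_rot"][2]
    d=np.array([x,y])-p[:2]
    print("now",p.round(4),"rpy",s["tool_rot"].round(3),"w",round(s["gripper_width"],4),"F",s["wrist_force"].round(1),"t",round(s["clock"],2))
    print("tool move",np.round([d@[np.cos(a),np.sin(a)],d@[np.sin(a),-np.cos(a)],p[2]-z],4),"spin",None if yaw is None else round(-(yaw-a),3))
E
python3 - <<'E'
from h import *
to(.47,.1,.32,1.57)
im=get_image("wrist"); save(im,"w1.png")
E
```

```text
now [0.4695 0.0807 0.3262] rpy [3.133e+00 1.000e-03 1.585e+00] w 0.0853 F [-0.7  0.7  0.5] t 1.9
tool move [0.0193 0.0008 0.0062] spin 0.015
```

View pics/w1.png

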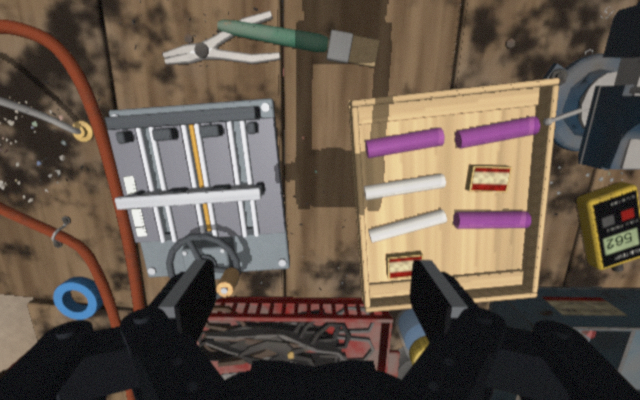

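```bash
python3 - <<'E'
from h import *
im=get_image("wrist"); P=cloud(im); hsv=cv2.cvtColor(im["color"],cv2.COLOR_BGR2HSV)
def sel(m,nm):
    for i,st,ce,l in blobs(m,25):
        p=P[l]; r=cv2.minAreaRect(p[:,:2].astype(np.float32)*1000); print(nm,st,ce.round(1),"med",np.median(p,0).round(4),"rect",np.round(r[0],1),np.round(r[1],1),round(r[2],1))
sel((hsv[...,0]>135)&(hsv[...,0]<160)&(hsv[...,1]>90)&(hsv[...,2]>40),"purple")
X,Y,Z=P[...,0],P[...,1],P[...,2]
jig=(X>.35)&(X<.68)&(Y>-.25)&(Y<.06)
sel(jig&(Z>.095)&(Z<.12),"handle top")
sel(jig&(Z>.06)&(Z<.076),"wheel")
sel(jig&(Z>.045)&(Z<.0575)&(X<.58),"jaw/stop")
sel((abs(Z-.04)<.006)&(Y>.1)&(Y<.45)&(X<.68)&(X>.3),"crate")
sel((X>.35)&(X<.68)&(Y>.1)&(Y<.45)&(Z>.02)&(Z<.03)&(hsv[...,1]<60),"thin")
sel((hsv[...,0]>95)&(hsv[...,0]<115)&(hsv[...,1]>150)&(hsv[...,2]>80),"tape")
save(im,"w2.png",(90,90,310,310),3); save(im,"w3.png",(340,70,570,320),2.6)
E
```

```text
purple [ 456  118   84   30 1359] [498.2 132.8] med [0.4297 0.3205 0.0317] rect [425.7 229.7] [301.   43.1] 87.5
purple [ 366  130   78   28 1255] [404.5 142.9] med [0.445  0.2004 0.0319] rect [439.5 162.1] [176.2  53. ] 79.6
purple [ 454  213   77   16 1150] [492.2 220.5] med [0.5497 0.3351 0.0315] rect [500.7 229. ] [356.9  60.4] 64.9
handle top [216 275  19  21 312] [224.9 285.1] med [ 0.6136 -0.0234  0.1104] rect [617.  -24.3] [20.5 19.9] 4.2
wheel [ 165  232   75   46 1069] [200.4 250.9] med [ 0.5866 -0.0675  0.0681] rect [593.3 -65.7] [62.2 98.9] 4.3
jaw/stop [ 105  105  152   23 2039] [181.2 116.3] med [ 0.4169 -0.0799  0.0527] rect [417.1 -80.8] [ 16.  183.1] 4.9
jaw/stop [ 38 109  14  11  84] [ 44.5 114. ] med [ 0.4178 -0.2473  0.0502] rect [ 417.9 -247. ] [12.1  6.1] 0.9
jaw/stop [247 122   8  11  58] [250.6 126.9] med [0.4283 0.0034 0.0458] rect [428.2   2.9] [ 8.8 12.4] 88.1
jaw/stop [199 124  20  12 141] [208.7 129.8] med [ 0.4329 -0.0491  0.0458] rect [432.5 -49.5] [13.5 23.9] 1.5
jaw/stop [152 127  20  12 156] [161.3 132.9] med [ 0.438  -0.109   0.0459] rect [ 437.8 -1
[... 190 characters left out ...]
 0.5168 -0.0785  0.0563] rect [518.2 -80.5] [ 16.9 190.7] 4.9
crate [ 351   73  267  234 5776] [486.3 167. ] med [0.4373 0.3731 0.0402] rect [529.9 304.3] [313.4 320. ] 6.8
thin [557  73   9  10  46] [561.4  77.1] med [0.3599 0.3932 0.021 ] rect [359.9 393.6] [10.6  8.6] 49.7
thin [578  72  30  18 105] [592.   79.2] med [0.3604 0.4319 0.022 ] rect [361.8 431.6] [ 7.  37.3] 31.2
thin [ 364  175   82   25 1083] [404.6 186.9] med [0.5055 0.2085 0.0269] rect [507.1 208.6] [ 19.6 110.3] 10.5
thin [368 211  79  32 977] [407.4 226.2] med [0.5631 0.2183 0.0268] rect [565.3 218.4] [ 19.8 110. ] 18.0
thin [537 293  17   5  46] [544.2 295.2] med [0.6707 0.439  0.0252] rect [670.8 437.3] [ 2.1 24.4] 1.6
```

View pics/w2.png

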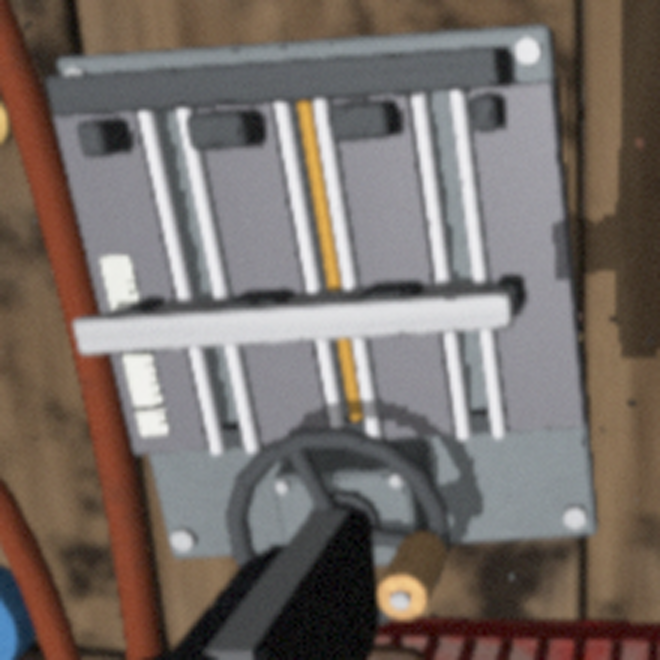

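View pics/w3.png

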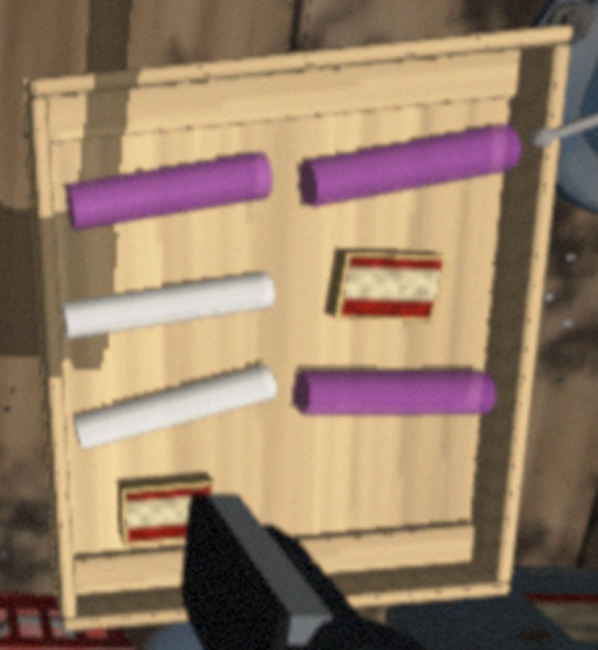

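```bash
python3 - <<'E'
from h import *
for n in ["wrist","side","scene"]:
    im=get_image(n); P=cloud(im); d=np.hypot(P[...,0]-.6122,P[...,1]+.0641)
    for a,b in [(0,.012),(.012,.025),(.025,.04),(.04,.06),(.06,.1),(.1,.14)]:
        z=P[...,2][(d>=a)&(d<b)&(P[...,2]<.2)]; print(n,a,b,len(z),np.percentile(z,[50,98]).round(3) if len(z) else "")
to(.617,-.0243,.078,1.57)
E
```

```text
wrist 0 0.012 4 [0.06  0.061]
wrist 0.012 0.025 543 [0.055 0.069]
wrist 0.025 0.04 1052 [0.053 0.112]
wrist 0.04 0.06 2636 [0.024 0.111]
wrist 0.06 0.1 6617 [0.021 0.058]
wrist 0.1 0.14 12773 [0.023 0.062]
side 0 0.012 76 [0.074 0.078]
side 0.012 0.025 208 [0.056 0.075]
side 0.025 0.04 465 [0.034 0.112]
side 0.04 0.06 786 [0.024 0.111]
side 0.06 0.1 1733 [0.017 0.058]
side 0.1 0.14 2565 [0.017 0.059]
scene 0 0.012 47 [0.075 0.078]
scene 0.012 0.025 185 [0.059 0.078]
scene 0.025 0.04 524 [0.053 0.112]
scene 0.04 0.06 800 [0.024 0.071]
scene 0.06 0.1 2044 [0.014 0.059]
scene 0.1 0.14 3818 [0.019 0.062]
now [0.4691 0.082  0.3262] rpy [3.133e+00 1.000e-03 1.579e+00] w 0.0851 F [-0.5 -0.4  0.3] t 2.15
tool move [-0.1076  0.147   0.2482] spin 0.009
```

>>> carry_out(commands=[[[-0.1, -0.027, 0.037, 0.03, 0.009], [-0.1, -0.027, 0.037, 0.03, 0], [-0.1, -0.027, 0.037, 0.03, 0], [-0.1, -0.027, 0.037, 0.03, 0], [-0.1, 0, 0, 0, 0], [-0.1, 0, 0, 0, 0]]])

```text
clock: 2.9
position: [0.6235, -0.025, 0.2059]
tool_rot: [3.129, -0.001, 1.563]
wrist_force: [-0.5, 0.5, 1.2]
gripper_width: 0.047
```

```bash
python3 - <<'E'
from h import *
to(.617,-.0243,.081,1.57)
E
```

```text
now [ 0.6235 -0.025   0.2059] rpy [ 3.129e+00 -1.000e-03  1.563e+00] w 0.047 F [-0.5  0.5  1.2] t 2.9
tool move [ 0.0006 -0.0065  0.1249] spin -0.007
```

>>> carry_out(commands=[[[-0.1, 0.0006, -0.0065, 0.05, 0], [-0.1, 0, 0, 0.04, 0], [-0.1, 0, 0, 0.02, 0], [-0.1, 0, 0, 0, 0]]])

```text
clock: 3.4
position: [0.621, -0.021, 0.1018]
tool_rot: [3.117, 0.0, 1.564]
wrist_force: [-0.1, 0.3, 0.2]
gripper_width: 0.0467
```

```bash
python3 - <<'E'
from h import *
to(.617,-.0243,.081,1.57)
save(get_image("wrist"),"w4.png"); save(get_image("scene"),"s4.png",(300,160,400,260),5)
E
```

```text
now [ 0.621  -0.021   0.1018] rpy [3.117 0.    1.564] w 0.0467 F [-0.1  0.3  0.2] t 3.4
tool move [-0.0034 -0.004   0.0208] spin -0.006
```

View pics/w4.png

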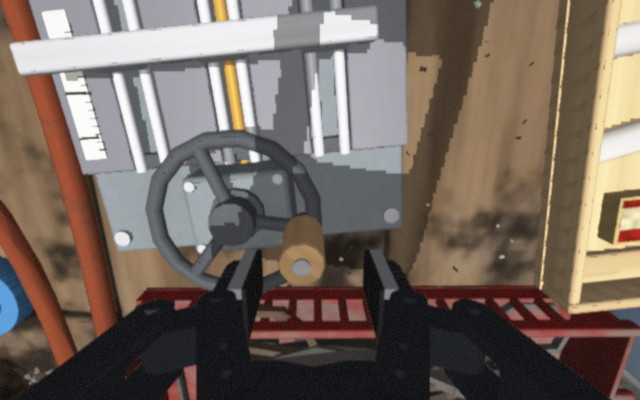

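View pics/s4.png

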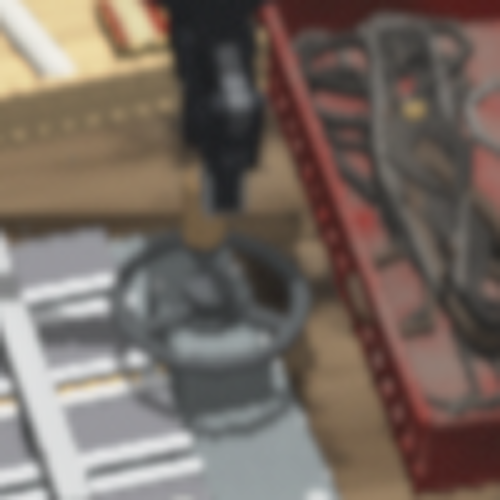

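>>> carry_out(commands=[[[-0.1, -0.0034, -0.004, 0.02, 0], [-0.1, 0, 0, 0, 0], [0.5, 0, 0, 0, 0], [1, 0, 0, 0, 0], [1, 0, 0, 0, 0], [1, 0, 0, 0, 0]]], grip_force=40)

```text
clock: 4.25
position: [0.6213, -0.026, 0.0864]
tool_rot: [3.107, 0.002, 1.563]
wrist_force: [0.1, -0.5, -0.2]
gripper_width: 0.0205
```

```bash
python3 - <<'E'
from h import *
to(.617,-.0243,.081,1.57)
E
```

```text
now [ 0.6213 -0.026   0.0864] rpy [3.107e+00 2.000e-03 1.563e+00] w 0.0205 F [ 0.1 -0.5 -0.2] t 4.25
tool move [ 0.0017 -0.0044  0.0054] spin -0.007
```

```bash
cat >> h.py <<'E'
C=np.array([.6122,-.0641]); YJ=.0855
def crank(step,n,off=(.004,-.0015),R=.04,z=None,corr=1.0):
    s=get_state(); p=s["position"][:2]-off; a=s["tool_rot"][2]; v=p-C
    th=np.arctan2(v[1],v[0]); print("r",np.hypot(*v).round(4),"crank deg mod360",round(np.degrees(th-YJ)%360,1),"z",s["position"][2].round(4),"rpy",s["tool_rot"].round(3),"F",s["wrist_force"].round(1),"M",s["moment"].round(1),"w",s["gripper_width"].round(4),"t",s["clock"])
    cur=p
    for i in range(n):
        th+=np.radians(step); t=C+R*np.array([np.cos(th),np.sin(th)]); d=t-cur; cur=t
        print([round(float(d@[np.cos(a),np.sin(a)]),4),round(float(d@[np.sin(a),-np.cos(a)]),4)],end=", ")
    print()
E
python3 - <<'E'
from h import *
crank(20,6)
E
```

```text
Traceback (most recent call last):
  File "h.py", line 29, in crank
    th=np.arctan2(v[1],v[0]); print("r",np.hypot(*v).round(4),"crank deg mod360",round(np.degrees(th-YJ)%360,1),"z",s["position"][2].round(4),"rpy",s["tool_rot"].round(3),"F",s["wrist_force"].round(1),"M",s["moment"].round(1),"w",s["gripper_width"].round(4),"t",s["clock"])
                                                                                                                                                                                                                                      ^^^^^^^^^^^^^^^^^^^^^^^^
AttributeError: 'float' object has no attribute 'round'
```

```bash
sed -i 's/s\["gripper_width"\].round(4),"t",s/round(float(s["gripper_width"]),4),"t",s/' h.py
python3 - <<'E'
from h import *
crank(20,6)
E
```

```text
r 0.0399 crank deg mod360 77.7 z 0.0864 rpy [3.107e+00 2.000e-03 1.563e+00] F [ 0.1 -0.5 -0.2] M [0.1 0.  0. ] w 0.0205 t 4.25
[-0.0007, -0.0139], [-0.0054, -0.0128], [-0.0095, -0.0102], [-0.0124, -0.0063], [-0.0138, -0.0017], [-0.0135, 0.0031],
```

>>> carry_out(commands=[[[1, -0.0007, -0.0139, 0.002, 0], [1, -0.0054, -0.0128, 0.001, 0], [1, -0.0095, -0.0102, 0.001, 0], [1, -0.0124, -0.0063, 0, 0], [1, -0.0138, -0.0017, 0, 0], [1, -0.0135, 0.0031, 0, 0]]])

```text
clock: 5.0
position: [0.5764, -0.0714, 0.0863]
tool_rot: [3.113, -0.013, 1.568]
wrist_force: [-11.6, 0.2, 8.3]
gripper_width: 0.0206
```

```bash
python3 - <<'E'
from h import *
crank(20,12)
im=get_image("wrist"); save(im,"w5.png")
E
```

```text
r 0.0402 crank deg mod360 183.4 z 0.0863 rpy [ 3.113 -0.013  1.568] F [-11.6   0.2   8.3] M [-0.1  1.8  0. ] w 0.0206 t 5.0
[-0.0131, 0.0046], [-0.0109, 0.0086], [-0.0073, 0.0118], [-0.0028, 0.0136], [0.002, 0.0137], [0.0066, 0.0122], [0.0104, 0.0092], [0.0129, 0.0051], [0.0139, 0.0004], [0.0132, -0.0044], [0.0109, -0.0086], [0.0073, -0.0118],
```

View pics/w5.png

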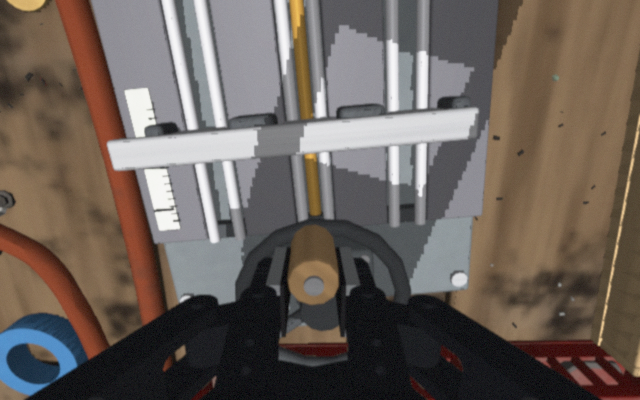

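>>> carry_out(commands=[[[1, -0.0131, 0.0046, 0.001, 0], [1, -0.0109, 0.0086, 0.001, 0], [1, -0.0073, 0.0118, 0.001, 0], [1, -0.0028, 0.0136, 0, 0], [1, 0.002, 0.0137, 0, 0], [1, 0.0066, 0.0122, 0, 0], [1, 0.0104, 0.0092, 0, 0], [1, 0.0129, 0.0051, 0, 0], [1, 0.0139, 0.0004, 0, 0], [1, 0.0132, -0.0044, 0, 0], [1, 0.0109, -0.0086, 0, 0], [1, 0.0073, -0.0118, 0, 0]]])

```text
clock: 6.55
position: [0.6318, -0.029, 0.0863]
tool_rot: [3.13, -0.012, 1.569]
wrist_force: [0.9, -4.2, 1.7]
gripper_width: 0.0204
```

```bash
python3 - <<'E'
from h import *
crank(24,12)
E
```

```text
r 0.0398 crank deg mod360 62.0 z 0.0863 rpy [ 3.13  -0.012  1.569] F [ 0.9 -4.2  1.7] M [-0.9 -0.3 -0. ] w 0.0204 t 6.55
[0.0034, -0.0163], [-0.0037, -0.0162], [-0.01, -0.0133], [-0.0145, -0.0081], [-0.0166, -0.0015], [-0.0157, 0.0054], [-0.0122, 0.0113], [-0.0065, 0.0153], [0.0003, 0.0166], [0.007, 0.0151], [0.0125, 0.0109], [0.0159, 0.0049],
```

>>> carry_out(commands=[[[1, 0.0034, -0.0163, 0, 0], [1, -0.0037, -0.0162, 0, 0], [1, -0.01, -0.0133, 0, 0], [1, -0.0145, -0.0081, 0, 0], [1, -0.0166, -0.0015, 0, 0], [1, -0.0157, 0.0054, 0, 0], [1, -0.0122, 0.0113, 0, 0], [1, -0.0065, 0.0153, 0, 0], [1, 0.0003, 0.0166, 0, 0], [1, 0.007, 0.0151, 0, 0], [1, 0.0125, 0.0109, 0, 0], [1, 0.0159, 0.0049, 0, 0]]])

```text
clock: 8.05
position: [0.6555, -0.0709, 0.0861]
tool_rot: [3.137, -0.023, 1.566]
wrist_force: [-9.4, -2.0, 8.5]
gripper_width: 0.0206
```

```bash
python3 - <<'E'
from h import *
crank(24,12)
E
```

```text
r 0.0396 crank deg mod360 347.4 z 0.0861 rpy [ 3.137 -0.023  1.566] F [-9.4 -2.   8.5] M [-0.6  1.4 -0. ] w 0.0206 t 8.05
[0.0165, -0.001], [0.0146, -0.0079], [0.0101, -0.0132], [0.0039, -0.0162], [-0.003, -0.0164], [-0.0094, -0.0137], [-0.0142, -0.0087], [-0.0165, -0.0022], [-0.0159, 0.0047], [-0.0126, 0.0108], [-0.0072, 0.015], [-0.0004, 0.0166],
```

>>> carry_out(commands=[[[1, 0.0165, -0.001, 0, 0], [1, 0.0146, -0.0079, 0, 0], [1, 0.0101, -0.0132, 0, 0], [1, 0.0039, -0.0162, 0, 0], [1, -0.003, -0.0164, 0, 0], [1, -0.0094, -0.0137, 0, 0], [1, -0.0142, -0.0087, 0, 0], [1, -0.0165, -0.0022, 0, 0], [1, -0.0159, 0.0047, 0, 0], [1, -0.0126, 0.0108, 0, 0], [1, -0.0072, 0.015, 0, 0], [1, -0.0004, 0.0166, 0, 0]]])

```text
clock: 9.55
position: [0.6149, -0.1054, 0.0859]
tool_rot: [-3.127, -0.023, 1.569]
wrist_force: [-1.8, -2.8, 4.3]
gripper_width: 0.0208
```

```bash
python3 - <<'E'
from h import *
crank(23,10)
E
```

```text
r 0.0398 crank deg mod360 263.2 z 0.0859 rpy [-3.127 -0.023  1.569] F [-1.8 -2.8  4.3] M [-0.6  0.1 -0. ] w 0.0208 t 9.55
[0.0025, 0.0157], [0.0086, 0.0134], [0.0132, 0.009], [0.0156, 0.0031], [0.0156, -0.0032], [0.0131, -0.0091], [0.0085, -0.0135], [0.0026, -0.0157], [-0.0038, -0.0155], [-0.0095, -0.0128],
```

>>> carry_out(commands=[[[1, 0.0025, 0.0157, 0, 0], [1, 0.0086, 0.0134, 0, 0], [1, 0.0132, 0.009, 0, 0], [1, 0.0156, 0.0031, 0, 0], [1, 0.0156, -0.0032, 0, 0], [1, 0.0131, -0.0091, 0, 0], [1, 0.0085, -0.0135, 0, 0], [1, 0.0026, -0.0157, 0, 0], [1, -0.0038, -0.0155, 0, 0], [1, -0.0095, -0.0128, 0, 0], [1, 0, 0, 0, 0]]])

```text
clock: 10.92
position: [0.5842, -0.0403, 0.086]
tool_rot: [-3.132, -0.014, 1.568]
wrist_force: [3.6, -3.6, -2.3]
gripper_width: 0.0208
```

```bash
python3 - <<'E'
from h import *
crank(18,1)
im=get_image("wrist"); save(im,"w6.png")
E
```

```text
r 0.0408 crank deg mod360 136.8 z 0.086 rpy [-3.132 -0.014  1.568] F [ 3.6 -3.6 -2.3] M [-0.8 -0.7  0. ] w 0.0208 t 10.925
[-0.0114, -0.0055],
```

View pics/w6.png

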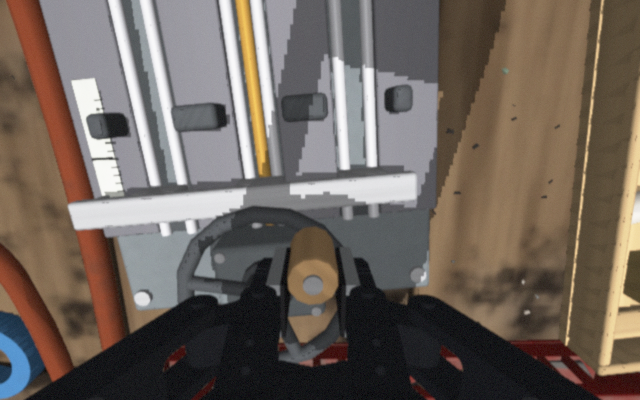

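>>> carry_out(commands=[[[1, -0.0114, -0.0055, 0, 0], [1, 0, 0, 0, 0]]])

```text
clock: 11.22
position: [0.5782, -0.0506, 0.086]
tool_rot: [-3.134, -0.015, 1.568]
wrist_force: [3.7, -3.2, -3.0]
gripper_width: 0.0212
```

```bash
cat >> h.py <<'E'
O=np.array([.5295,-.0712]); UX=np.array([np.cos(YJ),np.sin(YJ)]); UY=np.array([-np.sin(YJ),np.cos(YJ)])
def J(x,y): return O+x*UX+y*UY
def inj(P): d=P[...,:2]-O; return np.stack([d@UX,d@UY,P[...,2]],-1)
def jaw(im):
    Q=inj(cloud(im)); m=(abs(Q[...,2]-.056)<.004)&(Q[...,0]>-.06)&(Q[...,0]<.085)&(abs(Q[...,1])<.12)
    # bridge: columns by y, robust centre
    ys=np.arange(-.1,.08,.01); c=[]
    for y in ys:
        q=Q[m&(abs(Q[...,1]-y)<.005)]
        if len(q)>15: c.append((round(y,3),len(q),*np.percentile(q[:,0],[3,97]).round(4)))
    c=np.array(c); mid=c[:,2:4].mean(1); w=c[:,3]-c[:,2]
    g=w<.02
    print("bridge mid",np.median(mid[g]).round(4),"jaw",(np.median(mid[g])-.008+.105-.068).round(4),"per y",mid.round(3)[:],w.round(3))
E
python3 - <<'E'
from h import *
crank(18,1)
jaw(get_image("wrist"))
E
```

```text
r 0.0408 crank deg mod360 153.5 z 0.086 rpy [-3.134 -0.015  1.568] F [ 3.7 -3.2 -3. ] M [-0.6 -0.8 -0. ] w 0.0212 t 11.225
[-0.0125, -0.0019], 
bridge mid 0.0329 jaw 0.0619 per y [0.033 0.033 0.033 0.033 0.033 0.033 0.033 0.053 0.051 0.043 0.03  0.031
 0.033 0.033 0.033 0.033 0.033 0.033] [0.015 0.015 0.015 0.015 0.015 0.015 0.015 0.056 0.05  0.035 0.01  0.012
 0.014 0.015 0.015 0.015 0.015 0.015]
```

>>> carry_out(commands=[[[-0.1, 0, 0, 0, 0], [-0.1, 0, 0, 0, 0], [-0.1, 0, 0, 0, 0], [-0.1, 0, 0, -0.04, 0], [-0.1, 0, 0, -0.06, 0], [-0.1, 0, 0, -0.06, 0], [-0.1, 0, 0, -0.05, 0]]])

```text
clock: 12.15
position: [0.5753, -0.0506, 0.2936]
tool_rot: [-3.114, -0.021, 1.569]
wrist_force: [0.3, -0.3, 0.1]
gripper_width: 0.0468
```

```bash
python3 - <<'E'
from h import *
to(.48,.22,.31,0.0)
im=get_image("wrist");save(im,"w7.png");jaw(im)
E
```

```text
now [ 0.5753 -0.0506  0.2936] rpy [-3.114 -0.021  1.569] w 0.0468 F [ 0.3 -0.3  0.1] t 12.15
tool move [ 0.2704 -0.0958 -0.0164] spin 1.569
bridge mid 0.0327 jaw 0.0617 per y [0.033 0.033 0.033 0.033 0.033 0.033 0.033 0.054 0.053 0.05  0.047 0.053
 0.055 0.054 0.033 0.032 0.033 0.033] [0.015 0.015 0.015 0.015 0.015 0.015 0.015 0.056 0.055 0.049 0.044 0.056
 0.059 0.058 0.015 0.015 0.015 0.015]
```

View pics/w7.png

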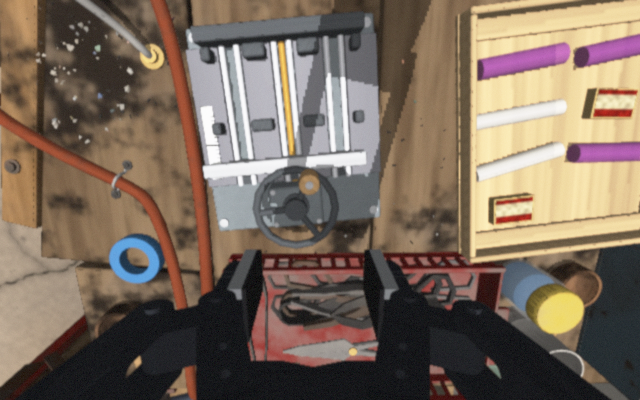

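>>> carry_out(commands=[[[-0.1, 0.054, -0.019, -0.006, 0], [-0.1, 0.054, -0.019, -0.006, 0], [-0.1, 0.054, -0.019, -0.006, 0], [-0.1, 0.054, -0.019, 0, 0], [-0.1, 0.054, -0.019, 0, 0], [-0.1, 0, 0, 0, 0.18], [-0.1, 0, 0, 0, 0.18], [-0.1, 0, 0, 0, 0.18], [-0.1, 0, 0, 0, 0.18], [-0.1, 0, 0, 0, 0.18], [-0.1, 0, 0, 0, 0.18], [-0.1, 0, 0, 0, 0.18]]])

```text
clock: 13.7
position: [0.4789, 0.2295, 0.3264]
tool_rot: [-3.118, 0.011, 0.273]
wrist_force: [-0.3, -0.7, -0.0]
gripper_width: 0.0469
```

>>> carry_out(commands=[[[-0.1, 0, 0, 0, 0.15], [-0.1, 0, 0, 0, 0.1], [-0.1, 0, 0, 0, 0]]])

```text
clock: 14.08
position: [0.478, 0.2299, 0.325]
tool_rot: [-3.122, 0.019, 0.015]
wrist_force: [0.2, -0.1, -0.6]
gripper_width: 0.0467
```

```bash
cat >> h.py <<'E'
def bars(im,ret=False):
    P=cloud(im); hsv=cv2.cvtColor(im["color"],cv2.COLOR_BGR2HSV)
    m=(hsv[...,0]>135)&(hsv[...,0]<160)&(hsv[...,1]>90)&(hsv[...,2]>40)&(im["depth"]>.05)
    out=[]
    m=cv2.erode(m.astype(np.uint8),np.ones((2,2)))>0
    for i,st,ce,l in blobs(m,60):
        p=P[l]; top=np.percentile(p[:,2],95); q=p[(abs(p[:,2]-top)<.016)]
        r=cv2.minAreaRect(q[:,:2].astype(np.float32)*1000)
        (w,h),ang=r[1],r[2]
        if w<h: a=ang+90
        else: a=ang
        a=(a+90)%180-90
        # side view sees more of one flank: ridge of top points gives the axis
        t=q[q[:,2]>top-.003]; 
        out.append((np.array(r[0])/1000,np.radians(a)))
        # axis line fit from top points
        rt=cv2.minAreaRect(t[:,:2].astype(np.float32)*1000)
        print("bar px",ce.round(0),"n",st[4],"top",top.round(4),"ctr",np.round(r[0],1),"size",np.round(sorted(r[1]),1),"deg",round(a,1),"| top ctr",np.round(rt[0],1),np.round(sorted(rt[1]),1))
    return out
E
python3 - <<'E'
from h import *
to(.48,.22,.31,0.0)
im=get_image("wrist");save(im,"w8.png");bars(im)
P=cloud(im);m=(abs(P[...,2]-.04)<.004)&(P[...,1]>.1)&(P[...,1]<.45)&(P[...,0]<.72)&(P[...,0]>.35)
r=cv2.minAreaRect(P[m][:,:2].astype(np.float32)*1000);print(r)
E
```

```text
now [0.478  0.2299 0.325 ] rpy [-3.122  0.019  0.015] w 0.0467 F [ 0.2 -0.1 -0.6] t 14.07
tool move [0.0019 0.0099 0.015 ] spin 0.015
bar px [378.  81.] n 1334 top 0.0342 ctr [553.5 336.6] size [20.7 96. ] deg -88.7 | top ctr [553.3 336.6] [17.6 95.9]
bar px [281.  92.] n 1241 top 0.0342 ctr [432.7 322.3] size [20.3 96.2] deg -78.3 | top ctr [431.9 322.2] [17.5 96.2]
bar px [293. 186.] n 1022 top 0.0342 ctr [448.  202.8] size [19.9 97. ] deg -79.3 | top ctr [447.1 202.6] [16.4 97. ]
((542.4520263671875, 263.84405517578125), (354.53802490234375, 327.0558776855469), 0.07644912600517273)
```

View pics/w8.png

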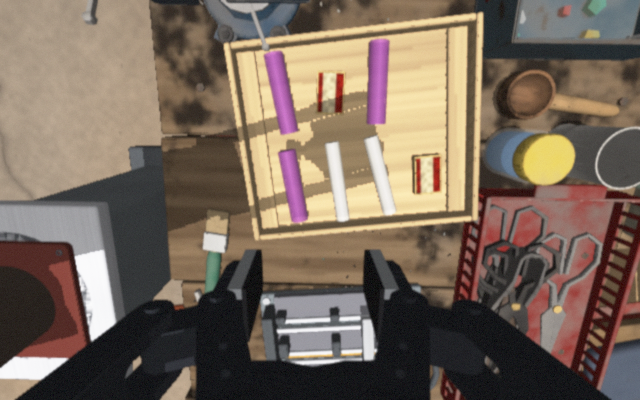

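```bash
python3 - <<'E'
from h import *
to(.4475,.2028,.10,.187)
E
```

```text
now [0.478  0.2299 0.325 ] rpy [-3.122  0.019  0.016] w 0.0471 F [-0.7  0.2 -0.7] t 14.12
tool move [-0.0309  0.0266  0.225 ] spin -0.171
```

>>> carry_out(commands=[[[-0.1, -0.0155, 0.0133, 0.045, 0], [-0.1, -0.0155, 0.0133, 0.045, 0], [-0.1, 0, 0, 0.045, -0.171], [-0.1, 0, 0, 0.045, 0], [-0.1, 0, 0, 0.04, 0], [-0.1, 0, 0, 0, 0]]])

```text
clock: 14.88
position: [0.4427, 0.207, 0.1003]
tool_rot: [-3.118, 0.012, 0.207]
wrist_force: [-0.5, 1.1, 0.2]
gripper_width: 0.0472
```

```bash
python3 - <<'E'
from h import *
to(.4475,.2028,.011,.187)
im=get_image("wrist");save(im,"w9.png");bars(im)
E
```

```text
now [0.4427 0.207  0.1003] rpy [-3.118  0.012  0.207] w 0.0472 F [-0.5  1.1  0.2] t 14.88
tool move [0.0038 0.0051 0.0893] spin 0.02
bar px [333.  59.] n 4151 top 0.0341 ctr [434.9 307.9] size [21.8 67.8] deg -78.1 | top ctr [434.4 307. ] [16.9 66.2]
bar px [529.  66.] n 5553 top 0.034 ctr [551.9 327.2] size [22.1 79. ] deg -89.3 | top ctr [552.7 327.2] [17.9 78.8]
bar px [317. 222.] n 4215 top 0.034 ctr [447.2 202.4] size [ 21.9 100.3] deg -79.5 | top ctr [446.6 202.3] [ 17.  100.3]
```

View pics/w9.png

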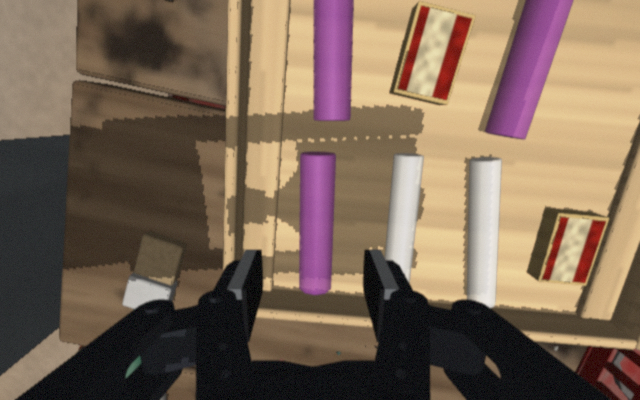

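>>> carry_out(commands=[[[0.1, 0.0038, 0.004, 0.03, 0.02], [0.1, 0, 0, 0.03, 0], [0.1, 0, 0, 0.02, 0], [0.1, 0, 0, 0, 0]]])

```text
clock: 15.42
position: [0.4581, 0.2088, 0.0317]
tool_rot: [-3.117, -0.01, 0.19]
wrist_force: [-0.1, 0.1, 0.1]
gripper_width: 0.0383
```

```bash
python3 - <<'E'
from h import *
to(.447,.2026,.0125,.187)
E
```

```text
now [0.4581 0.2088 0.0317] rpy [-3.117 -0.01   0.19 ] w 0.0383 F [-0.1  0.1  0.1] t 15.43
tool move [-0.0121  0.004   0.0192] spin 0.003
```

>>> carry_out(commands=[[[0.1, -0.012, 0.004, -0.004, 0], [0.1, 0, 0, 0, 0], [0.1, 0, 0, 0, 0]]])

```text
clock: 15.8
position: [0.45, 0.203, 0.0406]
tool_rot: [-3.116, -0.018, 0.19]
wrist_force: [-0.1, 0.7, 0.6]
gripper_width: 0.038
```

```bash
python3 - <<'E'
from h import *
to(.447,.2026,.0125,.187)
E
```

```text
now [0.45   0.203  0.0406] rpy [-3.116 -0.018  0.19 ] w 0.038 F [-0.1  0.7  0.6] t 15.8
tool move [-0.003  -0.0002  0.0281] spin 0.003
```

>>> carry_out(commands=[[[0.1, -0.003, 0, 0.008, 0], [0.1, 0, 0, 0.008, 0], [0.1, 0, 0, 0, 0]]])

```text
clock: 16.18
position: [0.4471, 0.2029, 0.0236]
tool_rot: [-3.116, -0.018, 0.19]
wrist_force: [0.5, 0.2, 0.2]
gripper_width: 0.0384
```

```bash
python3 - <<'E'
from h import *
to(.447,.2026,.0125,.187)
E
```

```text
now [0.4471 0.2029 0.0236] rpy [-3.116 -0.018  0.19 ] w 0.0384 F [0.5 0.2 0.2] t 16.18
tool move [-0.0001  0.0003  0.0111] spin 0.003
```

>>> carry_out(commands=[[[0.1, 0, 0, 0.006, 0], [0.1, 0, 0, 0.005, 0], [0.1, 0, 0, 0, 0], [1, 0, 0, 0, 0], [1, 0, 0, 0, 0], [1, 0, 0, 0, 0]]], grip_force=70)

```text
clock: 16.92
position: [0.4471, 0.2032, 0.0115]
tool_rot: [-3.116, -0.017, 0.191]
wrist_force: [0.5, 0.1, -1.0]
gripper_width: 0.0225
```

>>> carry_out(commands=[[[1, 0, 0, -0.02, 0], [1, 0, 0, -0.04, 0], [1, 0, 0, -0.05, 0], [1, 0, 0, 0, 0]]])

```text
clock: 17.42
position: [0.4445, 0.1997, 0.1234]
tool_rot: [-3.116, -0.014, 0.191]
wrist_force: [-0.4, 0.1, -1.4]
gripper_width: 0.0227
```

```bash
python3 - <<'E'
from h import *
p=J(-.045,.06);print(p)
to(*p,.14,1.656)
save(get_image("wrist"),"w10.png")
E
```

```text
[ 0.47954063 -0.01526199]
now [0.4445 0.1997 0.1234] rpy [-3.116 -0.014  0.191] w 0.0227 F [-0.4  0.1 -1.4] t 17.43
tool move [-0.0063  0.2177 -0.0166] spin -1.465
```

View pics/w10.png

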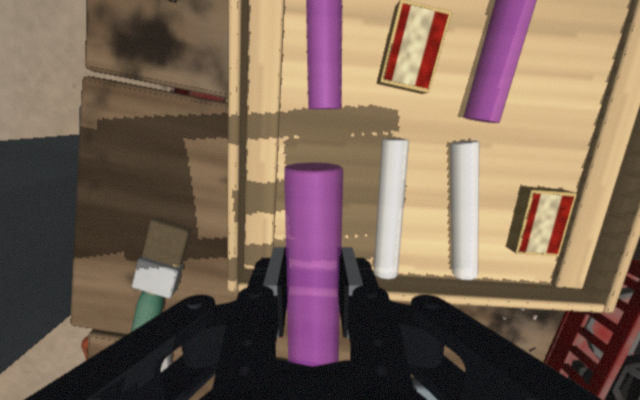

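>>> carry_out(commands=[[[1, 0, 0, -0.02, -0.183], [1, 0, 0, 0, -0.183], [1, 0, 0, 0, -0.183], [1, 0, 0, 0, -0.183], [1, 0, 0, 0, -0.183], [1, 0, 0, 0, -0.183], [1, 0, 0, 0, -0.183], [1, 0, 0, 0, -0.183], [1, 0, 0, 0, 0]]])

```text
clock: 18.6
position: [0.4306, 0.1957, 0.1236]
tool_rot: [-3.12, -0.022, 1.69]
wrist_force: [-0.1, -0.6, -0.9]
gripper_width: 0.0228
```

```bash
python3 - <<'E'
from h import *
to(*J(-.045,.06),.14,1.656)
E
```

```text
now [0.4306 0.1957 0.1236] rpy [-3.12  -0.022  1.69 ] w 0.0228 F [-0.1 -0.6 -0.9] t 18.6
tool move [-0.2153  0.0235 -0.0164] spin 0.034
```

>>> carry_out(commands=[[[1, -0.03, 0.004, -0.005, 0.034], [1, -0.05, 0.005, -0.005, 0], [1, -0.05, 0.005, 0, 0], [1, -0.05, 0.005, 0, 0], [1, -0.02, 0.003, 0, 0], [1, 0, 0, 0, 0], [1, 0, 0, 0, 0]]])

```text
clock: 19.48
position: [0.4654, -0.0066, 0.1219]
tool_rot: [-3.108, -0.022, 1.628]
wrist_force: [-0.8, 0.6, -0.6]
gripper_width: 0.0229
```

```bash
python3 - <<'E'
from h import *
to(*J(-.045,.06),.06,1.656)
save(get_image("wrist"),"w11.png")
E
```

```text
now [ 0.4654 -0.0066  0.1219] rpy [-3.108 -0.022  1.628] w 0.0229 F [-0.8  0.6 -0.6] t 19.48
tool move [-0.0094  0.0136  0.0619] spin -0.028
```

View pics/w11.png

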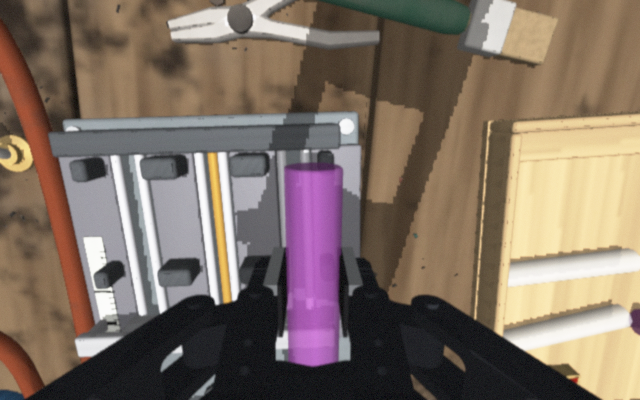

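>>> carry_out(commands=[[[1, -0.0094, 0.0136, 0, -0.028], [1, 0, 0, 0, 0], [1, 0, 0, 0.02, 0], [1, 0, 0, 0.02, 0], [1, 0, 0, 0, 0], [1, 0, 0, 0, 0]]])

```text
clock: 20.27
position: [0.4806, -0.0121, 0.0814]
tool_rot: [-3.111, -0.023, 1.662]
wrist_force: [-1.1, -0.0, -1.0]
gripper_width: 0.0222
```

```bash
python3 - <<'E'
from h import *
to(*J(-.045,.06),.06,1.656)
E
```

```text
now [ 0.4806 -0.0121  0.0814] rpy [-3.111 -0.023  1.662] w 0.0222 F [-1.1 -0.  -1. ] t 20.27
tool move [-0.0031 -0.0014  0.0214] spin 0.006
```

>>> carry_out(commands=[[[1, -0.004, -0.0005, 0.01, 0.006], [1, 0, 0, 0.01, 0], [1, 0, 0, 0, 0], [1, 0, 0, 0, 0]]])

```text
clock: 20.78
position: [0.4809, -0.0162, 0.0614]
tool_rot: [-3.113, -0.022, 1.656]
wrist_force: [0.5, -0.1, -1.5]
gripper_width: 0.0228
```

```bash
python3 - <<'E'
from h import *
to(*J(-.045,.06),.03,1.656)
im=get_image("wrist");save(im,"w12.png");bars(im)
Q=inj(cloud(im));m=(abs(Q[...,2]-.0455)<.003)&(Q[...,0]<-.08)&(Q[...,0]>-.103)&(abs(Q[...,1])<.11)
for i,st,ce,l in blobs(m,40): print(ce,Q[l].min(0).round(4),Q[l].max(0).round(4))
E
```

```text
now [ 0.4809 -0.0162  0.0614] rpy [-3.113 -0.022  1.656] w 0.0228 F [ 0.5 -0.1 -1.5] t 20.77
tool move [ 0.001  -0.0012  0.0314] spin -0.0
bar px [313. 263.] n 10280 top 0.0839 ctr [479.2 -15.3] size [23.7 91.6] deg 4.3 | top ctr [477.6 -14.5] [19.  88.3]
[249.51844532 150.19631094] [-0.1016  0.0169  0.0425] [-0.0869  0.0419  0.0476]
[357.55993691 150.13564669] [-0.1015  0.077   0.0426] [-0.0868  0.0879  0.0473]
[ 13.38964578 151.0640327 ] [-0.1013 -0.0889  0.0425] [-0.0868 -0.077   0.0474]
[125.03899371 150.9509434 ] [-0.1012 -0.043   0.0425] [-0.0866 -0.0175  0.0478]
```

View pics/w12.png

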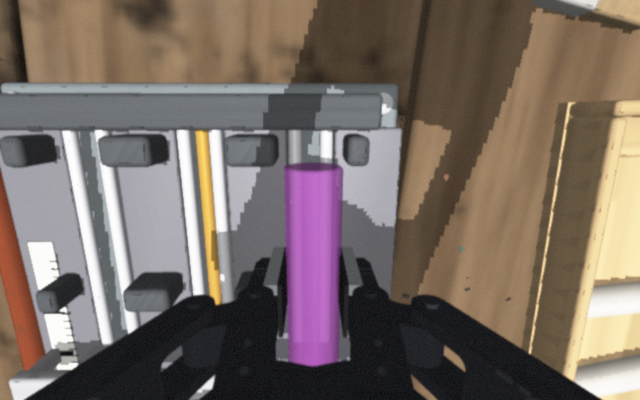

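>>> carry_out(commands=[[[1, 0.0003, -0.001, 0.01, 0], [1, 0, 0, 0.01, 0], [1, 0, 0, 0, 0], [1, 0, 0, 0.008, 0], [1, 0, 0, 0, 0]]])

```text
clock: 21.45
position: [0.4786, -0.0152, 0.0314]
tool_rot: [-3.113, -0.022, 1.656]
wrist_force: [-0.3, 0.8, -0.4]
gripper_width: 0.0224
```

```bash
python3 - <<'E'
from h import *
to(*J(-.045,.0595),.0265,1.656)
E
```

```text
now [ 0.4786 -0.0152  0.0314] rpy [-3.113 -0.022  1.656] w 0.0224 F [-0.3  0.8 -0.4] t 21.45
tool move [-0.0006  0.0009  0.0049] spin -0.0
```

>>> carry_out(commands=[[[1, -0.0005, 0.0005, 0.004, 0], [1, 0, 0, 0, 0], [0.4, 0, 0, 0, 0], [0.1, 0, 0, 0, 0], [0.1, 0, 0, 0, 0]]])

```text
clock: 22.08
position: [0.4802, -0.0159, 0.0281]
tool_rot: [-3.115, -0.022, 1.656]
wrist_force: [0.3, -0.6, 0.3]
gripper_width: 0.0384
```

>>> carry_out(commands=[[[0.1, 0, 0, -0.02, 0], [0.1, 0, 0, -0.03, 0], [0.1, 0, 0, -0.05, 0], [0.1, 0, 0, -0.05, 0], [0.1, 0, 0, -0.05, 0], [0.1, 0, 0, -0.03, 0], [0.1, 0, 0, 0, 0]]])

```text
clock: 22.95
position: [0.4863, -0.0202, 0.2654]
tool_rot: [-3.114, -0.022, 1.656]
wrist_force: [-0.2, -0.9, -0.5]
gripper_width: 0.0384
```

```bash
python3 - <<'E'
from h import *
im=get_image("wrist");save(im,"w13.png");b=bars(im)
for c,a in b: print(inj(np.r_[c,0]).round(4),np.degrees(a-YJ).round(1))
to(.48,.22,.31,0.187)
E
```

```text
bar px [312. 173.] n 1612 top 0.0491 ctr [482.8 -14.8] size [21.4 97.7] deg 4.5 | top ctr [482.8 -15.1] [16.5 97.7]
bar px [600. 152.] n 1346 top 0.034 ctr [431.1 319.7] size [21.5 96.1] deg -78.8 | top ctr [431.8 316.3] [17.  88.6]
bar px [585. 249.] n 1275 top 0.0338 ctr [552.1 341.1] size [ 24.3 111.1] deg 88.3 | top ctr [552.8 336.8] [ 17.1 100.5]
[-0.0417  0.0601  0.    ] -0.4
[-0.0647  0.3979  0.    ] -83.7
[0.0578 0.4088 0.    ] 83.4
now [ 0.4854 -0.0201  0.2637] rpy [-3.112 -0.023  1.656] w 0.0384 F [-0.3  0.5  0.3] t 23.0
tool move [ 0.2397  0.015  -0.0463] spin 1.469
```

View pics/w13.png

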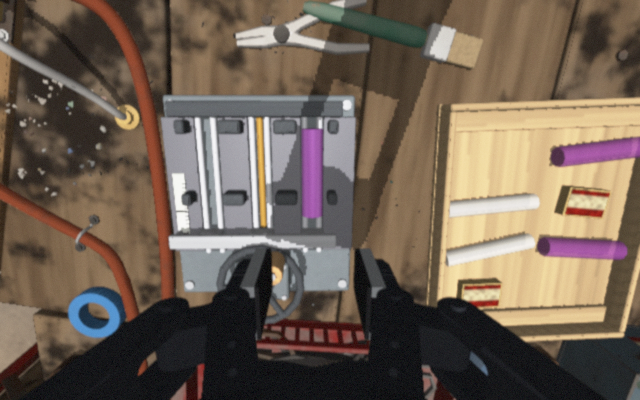

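```bash
python3 - <<'E'
from h import *
to(.432,.30,.25,0.2)
E
```

```text
now [ 0.4854 -0.0201  0.2637] rpy [-3.112 -0.023  1.656] w 0.0384 F [-0.3  0.5  0.3] t 23.0
tool move [ 0.3234 -0.0261  0.0137] spin 1.456
```

>>> carry_out(commands=[[[0.1, 0.05, -0.004, 0, 0.09], [0.1, 0.054, 0.01, 0, 0.18], [0.1, 0.051, 0.018, 0, 0.18], [0.1, 0.046, 0.028, 0, 0.18], [0.1, 0.04, 0.036, 0, 0.18], [0.1, 0.033, 0.043, 0, 0.18], [0.1, 0, 0, 0, 0.18], [0.1, 0, 0, 0, 0.18], [0.1, 0, 0, 0, 0.1], [0.1, 0, 0, 0, 0]]])

```text
clock: 24.25
position: [0.6564, 0.1755, 0.2287]
tool_rot: [-3.114, 0.068, 0.173]
wrist_force: [0.7, -0.1, 0.5]
gripper_width: 0.0382
```

```bash
python3 - <<'E'
from h import *
to(.432,.32,.12,0.2)
im=get_image("wrist");save(im,"w14.png");b=bars(im)
E
```

```text
now [0.6564 0.1755 0.2287] rpy [-3.114  0.068  0.173] w 0.0382 F [ 0.7 -0.1  0.5] t 24.25
tool move [-0.1962 -0.181   0.1087] spin -0.027
bar px [130.  24.] n 1145 top 0.0342 ctr [440. 296.] size [19.5 44. ] deg -78.4 | top ctr [439.2 294.5] [15.6 41.1]
bar px [248.  27.] n 1230 top 0.0341 ctr [556.5 312.1] size [20.6 49.1] deg -89.0 | top ctr [555.5 310.9] [17.2 46.6]
bar px [126. 309.] n 660 top 0.2869 ctr [608.7 178.6] size [1.  2.8] deg 29.3 | top ctr [608.7 178.6] [1.  2.8]
```

View pics/w14.png

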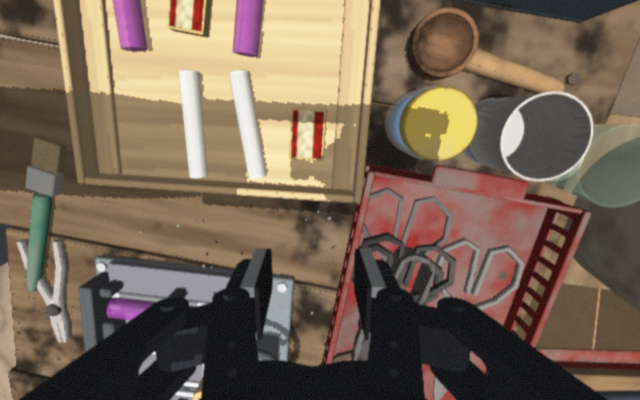

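>>> carry_out(commands=[[[0.1, -0.03, -0.028, 0, 0], [0.1, -0.04, -0.036, 0, -0.02], [0.1, -0.04, -0.036, 0, 0], [0.1, -0.04, -0.036, 0, 0], [0.1, -0.03, -0.028, 0, 0], [0.1, -0.015, -0.014, 0, 0], [0.1, 0, 0, 0, 0], [0.1, 0, 0, 0, 0]]])

```text
clock: 25.3
position: [0.4237, 0.3147, 0.2416]
tool_rot: [-3.112, 0.073, 0.208]
wrist_force: [0.0, 0.0, -0.2]
gripper_width: 0.0383
```

```bash
python3 - <<'E'
from h import *
to(.432,.32,.12,0.2)
im=get_image("wrist");b=bars(im)
print(get_state()["q"].round(3))
E
```

```text
now [0.4237 0.3147 0.2416] rpy [-3.112  0.073  0.208] w 0.0383 F [ 0.   0.  -0.2] t 25.3
tool move [ 0.0092 -0.0035  0.1216] spin 0.008
bar px [335. 174.] n 1631 top 0.034 ctr [432.1 322.6] size [21.  97.4] deg -78.2 | top ctr [431.6 322.5] [16.4 97.4]
bar px [447. 185.] n 1858 top 0.034 ctr [552.6 337.4] size [22.1 96.5] deg -89.0 | top ctr [553.  337.4] [17.5 96.5]
[0.459 0.026 1.722 0.047 1.457 0.246]
```

>>> carry_out(commands=[[[0.1, 0.02, -0.006, 0, 0], [0.1, 0, 0, 0, 0], [0.1, 0, 0, 0.06, 0], [0.1, 0, 0, 0.06, 0], [0.1, 0, 0, 0.03, 0], [0.1, 0, 0, 0, 0], [0.1, 0, 0, 0, 0]]])

```text
clock: 26.22
position: [0.4355, 0.3227, 0.0882]
tool_rot: [-3.113, 0.071, 0.2]
wrist_force: [-0.7, 1.4, 0.4]
gripper_width: 0.0391
```

```bash
cat >> h.py <<'E'
def tilt():
    r,p,y=get_state()["tool_rot"]; print("world lean of tool z",np.round([np.cos(y)*-p-np.sin(y)*-np.sin(r), np.sin(y)*-p+np.cos(y)*-np.sin(r)],4))
E
python3 - <<'E'
from h import *
to(.432,.3225,.06,0.2);tilt()
im=get_image("wrist");b=bars(im)
E
```

```text
now [0.4355 0.3227 0.0882] rpy [-3.113  0.071  0.2  ] w 0.0391 F [-0.7  1.4  0.4] t 26.23
tool move [-0.0035 -0.0005  0.0282] spin 0.0
world lean of tool z [-0.0756  0.0137]
bar px [312. 219.] n 4753 top 0.034 ctr [432.1 322.9] size [22.1 99.8] deg -78.3 | top ctr [431.5 322.8] [17.  99.8]
bar px [502. 235.] n 5800 top 0.0339 ctr [551.5 337.8] size [21.8 98.1] deg -89.2 | top ctr [553.  337.8] [17.1 98.2]
```

>>> carry_out(commands=[[[0.1, 0.001, 0, 0.015, 0], [0.1, 0, 0, 0.015, 0], [0.1, 0, 0, 0.015, 0], [0.1, 0, 0, 0, 0], [0.1, 0, 0, 0, 0]]])

```text
clock: 26.9
position: [0.4351, 0.3245, 0.043]
tool_rot: [-3.112, 0.066, 0.201]
wrist_force: [0.6, -0.9, -0.1]
gripper_width: 0.0386
```

```bash
python3 - <<'E'
from h import *
to(.431,.3225,.0125,0.2);tilt()
E
```

```text
now [0.4351 0.3245 0.043 ] rpy [-3.112  0.066  0.201] w 0.0386 F [ 0.6 -0.9 -0.1] t 26.9
tool move [-0.0044  0.0011  0.0305] spin 0.001
world lean of tool z [-0.071   0.0159]
```

>>> carry_out(commands=[[[0.1, -0.0022, 0.001, 0.01, 0], [0.1, 0, 0, 0.01, 0], [0.1, 0, 0, 0, 0], [0.1, 0, 0, 0.008, 0], [0.1, 0, 0, 0, 0]]])

```text
clock: 27.52
position: [0.4312, 0.3236, 0.0137]
tool_rot: [-3.112, 0.066, 0.201]
wrist_force: [0.3, 0.5, -0.6]
gripper_width: 0.0385
```

```bash
python3 - <<'E'
from h import *
to(.431,.3225,.0125,0.2);tilt()
E
```

```text
now [0.4312 0.3236 0.0137] rpy [-3.112  0.066  0.201] w 0.0385 F [ 0.3  0.5 -0.6] t 27.52
tool move [-0.0004  0.0011  0.0012] spin 0.001
world lean of tool z [-0.0703  0.0162]
```

>>> carry_out(commands=[[[0.1, 0, 0, 0.001, 0], [1, 0, 0, 0, 0], [1, 0, 0, 0, 0], [1, 0, 0, 0, 0], [1, 0, 0, 0, 0]]])

```text
clock: 28.15
position: [0.4315, 0.3238, 0.0132]
tool_rot: [-3.111, 0.065, 0.201]
wrist_force: [0.5, -0.3, -1.1]
gripper_width: 0.0227
```

>>> carry_out(commands=[[[1, 0, 0, -0.01, 0], [1, 0, 0, -0.02, 0], [1, 0, 0, -0.03, 0], [1, 0, 0, -0.03, 0], [1, 0, 0, -0.03, 0], [1, 0, 0, 0, 0], [1, 0, 0, 0, 0]]])

```text
clock: 29.02
position: [0.4396, 0.3214, 0.1382]
tool_rot: [-3.112, 0.065, 0.201]
wrist_force: [-1.2, -0.1, -1.6]
gripper_width: 0.0225
```

```bash
python3 - <<'E'
from h import *
to(*J(-.045,0),.14,1.656);tilt()
E
```

```text
now [0.4396 0.3214 0.1382] rpy [-3.112  0.065  0.201] w 0.0225 F [-1.2 -0.1 -1.6] t 29.02
tool move [-0.0349  0.3975 -0.0018] spin -1.455
world lean of tool z [-0.0698  0.0163]
```

>>> carry_out(commands=[[[1, 0, 0, 0, -0.06], [1, 0, 0, 0, -0.12], [1, 0, 0, 0, -0.12], [1, 0, 0, 0, -0.12], [1, 0, 0, 0, -0.12], [1, 0, 0, 0, -0.12], [1, 0, 0, 0, -0.12], [1, 0, 0, 0, -0.12], [1, 0, 0, 0, -0.12], [1, 0, 0, 0, -0.12], [1, 0, 0, 0, -0.12], [1, 0, 0, 0, -0.06]]])

```text
clock: 30.52
position: [0.4262, 0.3152, 0.116]
tool_rot: [-3.04, 0.0, 1.564]
wrist_force: [-0.1, -0.9, -0.5]
gripper_width: 0.0224
```

```bash
python3 - <<'E'
from h import *
to(*J(-.045,0),.14,1.656);tilt()
E
```

```text
now [0.4262 0.3152 0.116 ] rpy [-3.04   0.     1.564] w 0.0224 F [-0.1 -0.9 -0.5] t 30.52
tool move [-0.3898  0.0613 -0.024 ] spin -0.092
world lean of tool z [-0.1019  0.0003]
```

>>> carry_out(commands=[[[1, 0, 0, 0, 0.18], [1, 0, 0, 0, 0.18], [1, 0, 0, 0, 0.18], [1, 0, 0, 0, 0.18], [1, 0, 0, 0, 0], [1, 0, 0, 0, 0]]])

```text
clock: 31.28
position: [0.4197, 0.3122, 0.1058]
tool_rot: [-3.06, 0.085, 0.831]
wrist_force: [0.1, 0.0, -1.9]
gripper_width: 0.0222
```

```bash
python3 - <<'E'
from h import *
to(*J(-.045,0),.14,1.656);tilt()
s=get_state();print(s["q"].round(4),s["dq"].round(4))
E
```

```text
now [0.4197 0.3122 0.1058] rpy [-3.06   0.085  0.831] w 0.0222 F [ 0.1  0.  -1.9] t 31.27
tool move [-0.2422  0.3091 -0.0342] spin -0.825
world lean of tool z [-0.1173 -0.0076]
[ 0.4594  0.1858  1.8197  0.0479  1.2449 -0.3857] [ 0.0004  0.0087  0.0077  0.0005 -0.0035 -0.002 ]
```

>>> carry_out(commands=[[[1, 0, 0, 0, -0.18], [1, 0, 0, 0, -0.18], [1, 0, 0, 0, -0.18], [1, 0, 0, 0, -0.18], [1, 0, 0, 0, 0], [1, 0, 0, 0, 0]]])

```text
clock: 32.02
position: [0.4182, 0.3116, 0.1035]
tool_rot: [-3.021, 0.008, 1.578]
wrist_force: [-0.3, 0.4, -1.9]
gripper_width: 0.0226
```

```bash
python3 - <<'E'
from h import *
to(*J(-.045,0),.14,1.656);tilt()
s=get_state();print(s["q"].round(4),s["dq"].round(4))
E
```

```text
now [0.4182 0.3116 0.1035] rpy [-3.021  0.008  1.578] w 0.0226 F [-0.3  0.4 -1.9] t 32.02
tool move [-0.3871  0.0637 -0.0365] spin -0.078
world lean of tool z [-0.1203 -0.009 ]
[ 0.4596  0.1883  1.8221  0.0479  1.2437 -1.1356] [-0.0003  0.0011  0.0014  0.0008 -0.0032 -0.0099]
```

>>> carry_out(commands=[[[1, 0, 0, -0.06, 0], [1, 0, 0, 0, 0], [1, 0, 0, 0, 0], [1, 0, 0, 0, 0]]])

```text
clock: 32.52
position: [0.4245, 0.3116, 0.1626]
tool_rot: [-3.018, 0.01, 1.572]
wrist_force: [0.4, 0.1, -2.0]
gripper_width: 0.0223
```

```bash
python3 - <<'E'
from h import *
to(*J(-.045,0),.14,1.656);tilt()
E
```

```text
now [0.4245 0.3116 0.1626] rpy [-3.018  0.01   1.572] w 0.0223 F [ 0.4  0.1 -2. ] t 32.52
tool move [-0.3867  0.0598  0.0226] spin -0.084
world lean of tool z [-0.123  -0.0102]
```

>>> carry_out(commands=[[[1, 0, 0, 0.03, 0], [1, 0, 0, 0.03, 0], [1, 0, 0, 0.02, 0], [1, 0, 0, 0, 0], [1, 0, 0, 0, 0]]])

```text
clock: 33.15
position: [0.412, 0.3097, 0.0778]
tool_rot: [-3.013, 0.013, 1.57]
wrist_force: [0.7, -0.4, -1.0]
gripper_width: 0.0227
```

```bash
python3 - <<'E'
from h import *
to(*J(-.045,0),.14,1.656);tilt()
E
```

```text
now [0.412  0.3097 0.0778] rpy [-3.013  0.013  1.57 ] w 0.0227 F [ 0.7 -0.4 -1. ] t 33.15
tool move [-0.3846  0.073  -0.0622] spin -0.086
world lean of tool z [-0.1281 -0.0129]
```

>>> carry_out(commands=[[[1, 0, 0, -0.06, -0.08], [1, 0, 0, 0, 0], [1, -0.055, 0.008, -0.008, 0], [1, 0, 0, 0, 0], [1, -0.055, 0.008, -0.008, 0], [1, 0, 0, 0, 0], [1, -0.055, 0.008, -0.008, 0], [1, 0, 0, 0, 0], [1, -0.055, 0.008, -0.008, 0], [1, 0, 0, 0, 0], [1, -0.055, 0.008, -0.008, 0], [1, 0, 0, 0, 0]]])

```text
clock: 34.65
position: [0.4893, 0.0449, 0.1765]
tool_rot: [-3.019, -0.006, 1.654]
wrist_force: [0.1, 0.9, -1.6]
gripper_width: 0.0222
```

```bash
python3 - <<'E'
from h import *
to(*J(-.045,0),.14,1.656);tilt()
E
```

```text
now [0.4893 0.0449 0.1765] rpy [-3.019 -0.006  1.654] w 0.0222 F [ 0.1  0.9 -1.6] t 34.65
tool move [-0.1191 -0.0146  0.0365] spin -0.002
world lean of tool z [-0.122 -0.004]
```

>>> carry_out(commands=[[[1, -0.059, -0.007, 0.01, 0], [1, 0, 0, 0, 0], [1, -0.059, 0, 0.01, 0], [1, 0, 0, 0, 0], [1, 0, 0, 0.04, 0], [1, 0, 0, 0, 0], [1, 0, 0, 0, 0]]])

```text
clock: 35.52
position: [0.487, -0.0601, 0.116]
tool_rot: [-3.022, -0.015, 1.662]
wrist_force: [0.0, -0.1, -0.6]
gripper_width: 0.0222
```

```bash
python3 - <<'E'
from h import *
to(*J(-.045,0),.065,1.656);tilt()
im=get_image("wrist");save(im,"w15.png");bars(im)
E
```

```text
now [ 0.487  -0.0601  0.116 ] rpy [-3.022 -0.015  1.662] w 0.0222 F [ 0.  -0.1 -0.6] t 35.52
tool move [-0.0146 -0.0037  0.051 ] spin 0.006
world lean of tool z [-0.1203  0.004 ]
bar px [375. 213.] n 3767 top 0.0491 ctr [482.7 -15.6] size [23.3 97.7] deg 4.9 | top ctr [480.4 -16.2] [16.6 93. ]
bar px [314. 264.] n 10015 top 0.1396 ctr [486.9 -59.2] size [23.5 92.8] deg 5.1 | top ctr [470.8 -60.1] [17.7 59. ]
```

View pics/w15.png

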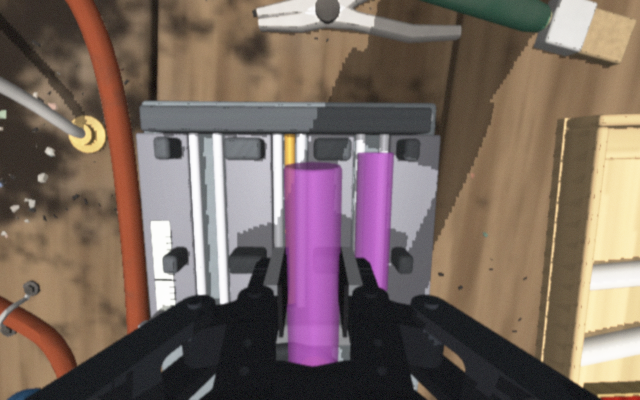

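>>> carry_out(commands=[[[1, -0.0146, 0.003, 0.03, 0.006], [1, 0, 0, 0, 0], [1, 0, 0, 0.02, 0], [1, 0, 0, 0, 0], [1, 0, 0, 0, 0]]])

```text
clock: 36.2
position: [0.4916, -0.0725, 0.0737]
tool_rot: [-3.033, -0.011, 1.659]
wrist_force: [0.2, -0.5, -0.7]
gripper_width: 0.0223
```

```bash
python3 - <<'E'
from h import *
to(*J(-.046,-.0003),.036,1.656);tilt()
E
```

```text
now [ 0.4916 -0.0725  0.0737] rpy [-3.033 -0.011  1.659] w 0.0223 F [ 0.2 -0.5 -0.7] t 36.2
tool move [-0.0022 -0.0081  0.0377] spin 0.003
world lean of tool z [-0.1086  0.0019]
```

>>> carry_out(commands=[[[1, -0.0022, -0.004, 0.015, 0.003], [1, 0, 0, 0, 0], [1, 0, 0, 0.015, 0], [1, 0, 0, 0, 0]]])

```text
clock: 36.7
position: [0.4851, -0.0752, 0.0441]
tool_rot: [-3.036, -0.01, 1.655]
wrist_force: [-0.6, 0.5, -1.0]
gripper_width: 0.0229
```

```bash
python3 - <<'E'
from h import *
to(*J(-.046,-.0003),.033,1.656);tilt()
im=get_image("wrist");save(im,"w16.png")
E
```

```text
now [ 0.4851 -0.0752  0.0441] rpy [-3.036 -0.01   1.655] w 0.0229 F [-0.6  0.5 -1. ] t 36.7
tool move [-0.0001 -0.0015  0.0111] spin -0.001
world lean of tool z [-0.1062  0.0013]
```

View pics/w16.png

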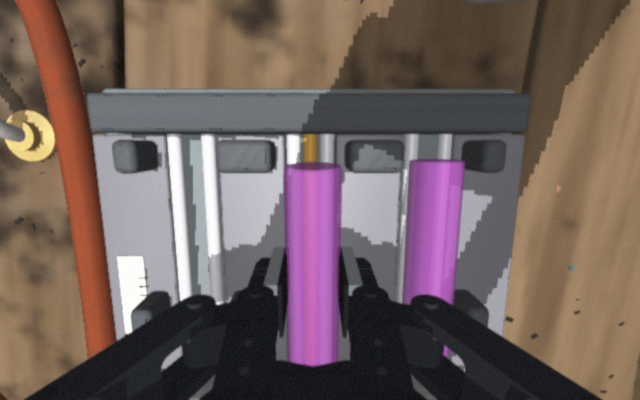

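>>> carry_out(commands=[[[1, 0, 0, 0.008, 0], [1, 0, 0, 0.005, 0], [1, 0, 0, 0, 0]]])

```text
clock: 37.12
position: [0.4854, -0.0758, 0.0316]
tool_rot: [-3.039, -0.009, 1.655]
wrist_force: [0.9, -0.5, 1.1]
gripper_width: 0.0221
```

```bash
python3 - <<'E'
from h import *
to(*J(-.046,-.0003),.028,1.656);tilt()
E
```

```text
now [ 0.4854 -0.0758  0.0316] rpy [-3.039 -0.009  1.655] w 0.0221 F [ 0.9 -0.5  1.1] t 37.12
tool move [ 0.0006 -0.0017  0.0036] spin -0.001
world lean of tool z [-0.1032  0.0002]
```

>>> carry_out(commands=[[[0.5, 0, 0, 0, 0], [0.1, 0, 0, 0, 0], [0.1, 0, 0, 0, 0], [0.1, 0, 0, -0.03, 0], [0.1, 0, 0, 0, 0], [0.1, 0, 0, -0.06, 0], [0.1, 0, 0, 0, 0], [0.1, 0, 0, -0.06, 0], [0.1, 0, 0, 0, 0], [0.1, 0, 0, -0.06, 0], [0.1, 0, 0, 0, 0], [0.1, 0, 0, 0, 0]]])

```text
clock: 38.62
position: [0.5029, -0.0746, 0.2318]
tool_rot: [-3.028, -0.013, 1.655]
wrist_force: [-0.7, 0.3, -0.2]
gripper_width: 0.0384
```

```bash
python3 - <<'E'
from h import *
im=get_image("wrist");save(im,"w17.png");b=bars(im)
for c,a in b: print(inj(np.r_[c,0]).round(4),np.degrees(a-YJ).round(1))
to(.54,.31,.25,0.02);tilt()
E
```

```text
bar px [310. 184.] n 1967 top 0.0491 ctr [489.1 -74.6] size [21.6 97.3] deg 4.5 | top ctr [489.2 -75.6] [17.2 97.4]
bar px [368. 183.] n 1940 top 0.0491 ctr [483.1 -15.8] size [22.1 97.6] deg 5.5 | top ctr [483.1 -16.3] [17.2 97.3]
bar px [632. 266.] n 284 top 0.0337 ctr [553.4 298.1] size [20.9 23.2] deg 89.9 | top ctr [553.2 295.8] [16.6 18.8]
[-0.0405  0.      0.    ] -0.4
[-0.0415  0.0592  0.    ] 0.6
[0.0554 0.3659 0.    ] 85.0
now [ 0.5035 -0.0748  0.2324] rpy [-3.029 -0.013  1.655] w 0.0381 F [ 0.3 -0.5  1. ] t 38.67
tool move [ 0.3803  0.0689 -0.0176] spin 1.635
world lean of tool z [-0.1128  0.0034]
```

View pics/w17.png

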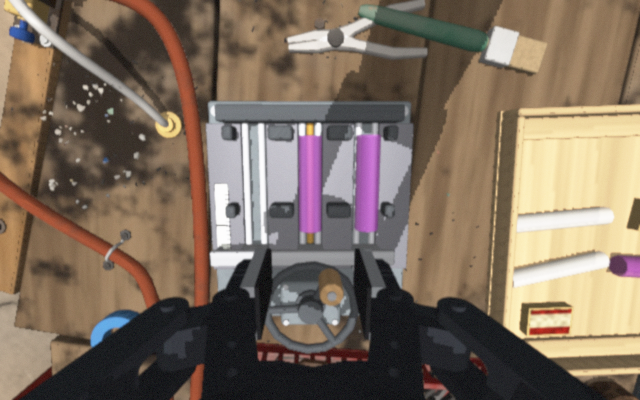

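>>> carry_out(commands=[[[0.1, 0.058, 0.01, 0, 0], [0.1, 0, 0, 0, 0], [0.1, 0.058, 0.01, 0, 0], [0.1, 0, 0, 0, 0], [0.1, 0.05, 0, 0, 0], [0.1, 0, 0, 0, 0], [0.1, 0, 0, 0.06, 0], [0.1, 0, 0, 0.06, 0], [0.1, 0, 0, 0.04, 0], [0.1, 0, 0, 0, 0], [0.1, 0, 0, 0, 0]]])

```text
clock: 40.05
position: [0.4883, 0.086, 0.0614]
tool_rot: [-3.02, -0.008, 1.65]
wrist_force: [1.0, 0.5, 0.7]
gripper_width: 0.0385
```

```bash
python3 - <<'E'
from h import *
to(.55,.095,.2,1.655);tilt()
E
```

```text
now [0.4883 0.086  0.0614] rpy [-3.02  -0.008  1.65 ] w 0.0385 F [1.  0.5 0.7] t 40.05
tool move [ 0.0041  0.0622 -0.1386] spin -0.005
world lean of tool z [-0.1212 -0.0013]
```

>>> carry_out(commands=[[[0.1, 0, 0.05, -0.01, 0], [0.1, 0, 0.05, -0.01, 0], [0.1, 0, 0, 0, 0], [0.1, 0, 0, 0, 0]]])

```text
clock: 40.55
position: [0.5952, 0.092, 0.0757]
tool_rot: [-3.027, -0.007, 1.649]
wrist_force: [-1.2, 0.4, -0.0]
gripper_width: 0.0386
```

```bash
python3 - <<'E'
from h import *
to(.55,.095,.2,1.655);tilt()
E
```

```text
now [0.5952 0.092  0.0757] rpy [-3.027 -0.007  1.649] w 0.0386 F [-1.2  0.4 -0. ] t 40.55
tool move [ 0.0065 -0.0448 -0.1243] spin -0.006
world lean of tool z [-0.1143 -0.0019]
```

>>> carry_out(commands=[[[0.1, 0, -0.05, -0.01, 0], [0.1, 0, -0.05, -0.01, 0], [0.1, 0, 0, 0, 0], [0.1, 0, 0, 0, 0]]])

```text
clock: 41.05
position: [0.4939, 0.0833, 0.1087]
tool_rot: [-3.028, -0.007, 1.649]
wrist_force: [-0.6, -0.3, 0.0]
gripper_width: 0.0382
```

```bash
python3 - <<'E'
from h import *
to(.55,.095,.2,1.655);tilt()
E
```

```text
now [0.4939 0.0833 0.1087] rpy [-3.028 -0.007  1.649] w 0.0382 F [-0.6 -0.3  0. ] t 41.05
tool move [ 0.0073  0.0568 -0.0913] spin -0.006
world lean of tool z [-0.1139 -0.0024]
```

>>> carry_out(commands=[[[0.1, 0, 0, 0, 0.18], [0.1, 0, 0, 0, 0], [0.1, 0, 0, 0, 0.18], [0.1, 0, 0, 0, 0], [0.1, 0, 0, 0, 0.18], [0.1, 0, 0, 0, 0], [0.1, 0, 0, 0, 0.18], [0.1, 0, 0, 0, 0], [0.1, 0, 0, 0, 0.18], [0.1, 0, 0, 0, 0]]])

```text
clock: 42.3
position: [0.4978, 0.0831, 0.1095]
tool_rot: [-3.065, 0.08, 0.787]
wrist_force: [0.5, -0.3, -0.0]
gripper_width: 0.0388
```

```bash
python3 - <<'E'
from h import *
to(.55,.095,.2,1.655);tilt();print(get_state()["q"].round(4),get_state()["q"][[1,2,4]].sum()-np.pi)
E
```

```text
now [0.4978 0.0831 0.1095] rpy [-3.065  0.08   0.787] w 0.0388 F [ 0.5 -0.3 -0. ] t 42.3
tool move [ 0.0453  0.0285 -0.0905] spin -0.868
world lean of tool z [-0.1108 -0.0027]
[ 9.9000e-03  1.4650e-01  1.8563e+00 -1.4000e-03  1.2496e+00 -7.7320e-01] 0.11078106842742352
```

>>> carry_out(commands=[[[0.1, 0, 0, -0.06, 0], [0.1, 0, 0, 0, 0.18], [0.1, 0, 0, 0, 0.18], [0.1, 0, 0, 0, 0.18], [0.1, 0, 0, 0, 0.18], [0.1, 0, 0, 0, 0], [0.1, 0, 0, 0, 0]]])

```text
clock: 43.18
position: [0.5048, 0.0832, 0.1711]
tool_rot: [-3.133, 0.11, 0.104]
wrist_force: [1.4, 0.7, -0.4]
gripper_width: 0.0384
```

```bash
python3 - <<'E'
from h import *
to(.54,.31,.2,.02);tilt();print(get_state()["q"].round(4),get_state()["q"][[1,2,4]].sum()-np.pi)
E
```

```text
now [0.5048 0.0832 0.1711] rpy [-3.133  0.11   0.104] w 0.0384 F [ 1.4  0.7 -0.4] t 43.17
tool move [ 0.0586 -0.2219 -0.0289] spin 0.084
world lean of tool z [-0.1108 -0.0025]
[ 1.0100e-02  9.1000e-02  1.7920e+00 -1.4000e-03  1.3694e+00 -9.3300e-02] 0.11078824661548925
```

>>> carry_out(commands=[[[0.1, 0.015, -0.056, 0, 0], [0.1, 0, 0, 0, 0], [0.1, 0.015, -0.056, 0, 0], [0.1, 0, 0, 0, 0], [0.1, 0.015, -0.056, 0, 0], [0.1, 0, 0, 0, 0], [0.1, 0.015, -0.056, 0, 0], [0.1, 0, 0, 0, 0], [0.1, 0, 0, 0, 0.084], [0.1, 0, 0, 0, 0]]])

```text
clock: 44.42
position: [0.5406, 0.3064, 0.1647]
tool_rot: [3.136, 0.113, 0.047]
wrist_force: [-1.3, -0.6, -0.2]
gripper_width: 0.0383
```

```bash
python3 - <<'E'
from h import *
to(.553,.337,.1,.02);tilt()
im=get_image("wrist");save(im,"w18.png");bars(im)
E
```

```text
now [0.5406 0.3064 0.1647] rpy [3.136 0.113 0.047] w 0.0383 F [-1.3 -0.6 -0.2] t 44.42
tool move [ 0.0139 -0.03    0.0647] spin 0.027
world lean of tool z [-0.1127 -0.0106]
bar px [348. 154.] n 2916 top 0.0341 ctr [554.4 337.3] size [21.6 97.4] deg -88.8 | top ctr [554.  337.3] [16.5 97.3]
```

View pics/w18.png

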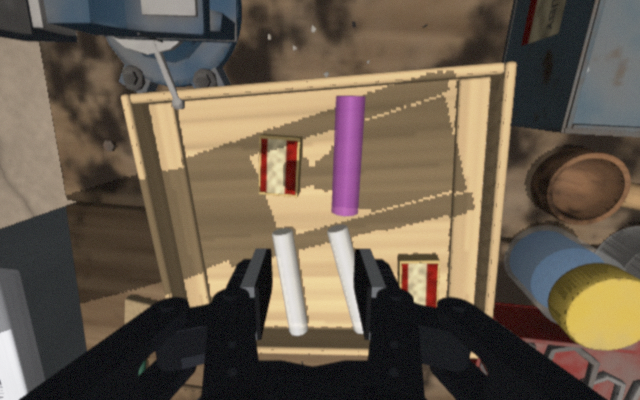

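>>> carry_out(commands=[[[0.1, 0.0295, -0.031, 0, 0.027], [0.1, 0, 0, 0, 0], [0.1, 0, 0, 0.05, 0], [0.1, 0, 0, 0, 0], [0.1, 0, 0, 0.05, 0], [0.1, 0, 0, 0, 0], [0.1, 0, 0, 0, 0]]])

```text
clock: 45.35
position: [0.5625, 0.3321, 0.0693]
tool_rot: [3.135, 0.105, 0.026]
wrist_force: [0.2, -0.6, 0.6]
gripper_width: 0.0387
```

```bash
python3 - <<'E'
from h import *
to(.553,.337,.0115,.02);tilt()
im=get_image("wrist");save(im,"w19.png");bars(im)
E
```

```text
now [0.5625 0.3321 0.0693] rpy [3.135 0.105 0.026] w 0.0387 F [ 0.2 -0.6  0.6] t 45.35
tool move [-0.0094 -0.0051  0.0578] spin 0.006
world lean of tool z [-0.1047 -0.0098]
bar px [305. 217.] n 5774 top 0.034 ctr [554.8 337.7] size [ 22.3 100. ] deg -88.3 | top ctr [554.2 337.7] [ 17.4 100. ]
```

View pics/w19.png

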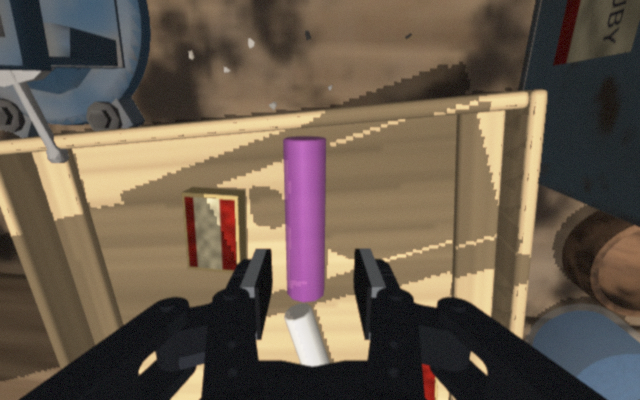

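>>> carry_out(commands=[[[0.1, -0.003, -0.0055, 0.01, 0.006], [0.1, 0, 0, 0, 0], [0.1, 0, 0, 0.02, 0], [0.1, 0, 0, 0, 0], [0.1, 0, 0, 0, 0]]])

```text
clock: 46.02
position: [0.5575, 0.3386, 0.0413]
tool_rot: [3.136, 0.101, 0.02]
wrist_force: [1.1, 0.6, 0.7]
gripper_width: 0.0385
```

```bash
python3 - <<'E'
from h import *
to(.5534,.3377,.0115,.02);tilt()
E
```

```text
now [0.5575 0.3386 0.0413] rpy [3.136 0.101 0.02 ] w 0.0385 F [1.1 0.6 0.7] t 46.02
tool move [-0.0041  0.0008  0.0298] spin 0.0
world lean of tool z [-0.1006 -0.0081]
```

>>> carry_out(commands=[[[0.1, -0.001, 0.0005, 0.015, 0], [0.1, 0, 0, 0, 0], [0.1, 0, 0, 0.014, 0], [0.1, 0, 0, 0, 0], [0.1, 0, 0, 0, 0]]])

```text
clock: 46.65
position: [0.5538, 0.3378, 0.0107]
tool_rot: [3.136, 0.1, 0.02]
wrist_force: [-0.6, -0.0, 0.1]
gripper_width: 0.0383
```

```bash
python3 - <<'E'
from h import *
to(.5534,.3377,.0115,.02);tilt()
E
```

```text
now [0.5538 0.3378 0.0107] rpy [3.136 0.1   0.02 ] w 0.0383 F [-0.6 -0.   0.1] t 46.65
tool move [-0.0004  0.     -0.0008] spin -0.0
world lean of tool z [-0.1    -0.0078]
```

>>> carry_out(commands=[[[1, 0, 0, 0, 0], [1, 0, 0, 0, 0], [1, 0, 0, 0, 0], [1, 0, 0, 0, 0]]])

```text
clock: 47.15
position: [0.5536, 0.3377, 0.0109]
tool_rot: [3.136, 0.1, 0.02]
wrist_force: [-0.3, 0.4, 0.2]
gripper_width: 0.0227
```

>>> carry_out(commands=[[[1, 0, 0, -0.015, 0], [1, 0, 0, 0, 0], [1, 0, 0, -0.055, 0], [1, 0, 0, 0, 0], [1, 0, 0, -0.055, 0], [1, 0, 0, 0, 0], [1, 0, 0, 0, 0]]])

```text
clock: 48.02
position: [0.5648, 0.3379, 0.1366]
tool_rot: [3.134, 0.104, 0.02]
wrist_force: [0.4, 0.3, -1.7]
gripper_width: 0.0226
```

```bash
python3 - <<'E'
from h import *
to(*J(-.045,-.06),.15,1.656);tilt()
im=get_image("wrist");save(im,"w20.png")
E
```

```text
now [0.5648 0.3379 0.1366] rpy [3.134 0.104 0.02 ] w 0.0226 F [ 0.4  0.3 -1.7] t 48.02
tool move [-0.0843  0.4712 -0.0134] spin -1.636
world lean of tool z [-0.1042 -0.0096]
```

View pics/w20.png

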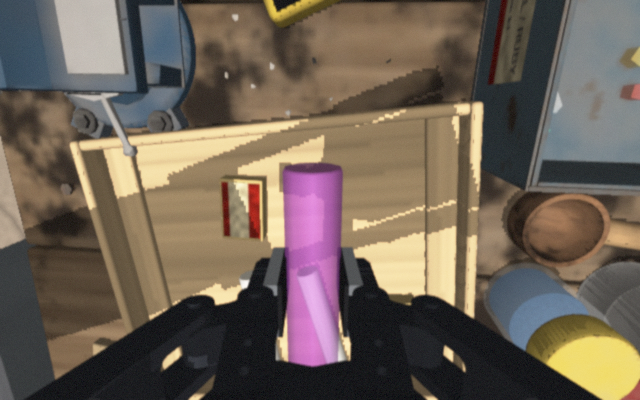

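>>> carry_out(commands=[[[1, -0.0105, 0.059, -0.002, 0], [1, 0, 0, 0, 0], [1, -0.0105, 0.059, -0.002, 0], [1, 0, 0, 0, 0], [1, -0.0105, 0.059, -0.002, 0], [1, 0, 0, 0, 0], [1, -0.0105, 0.059, -0.002, 0], [1, 0, 0, 0, 0], [1, -0.0105, 0.059, -0.002, 0], [1, 0, 0, 0, 0], [1, -0.0105, 0.059, 0, 0], [1, 0, 0, 0, 0]]])

```text
clock: 49.58
position: [0.5122, -0.0113, 0.1482]
tool_rot: [3.141, 0.108, 0.029]
wrist_force: [0.9, 0.7, -1.9]
gripper_width: 0.0225
```

>>> carry_out(commands=[[[1, 0, 0, 0, -0.18], [1, 0, 0, 0, 0], [1, 0, 0, 0, -0.18], [1, 0, 0, 0, 0], [1, 0, 0, 0, -0.18], [1, 0, 0, 0, 0], [1, 0, 0, 0, -0.18], [1, 0, 0, 0, 0], [1, 0, 0, 0, -0.18], [1, 0, 0, 0, 0], [1, 0, 0, 0, -0.18], [1, 0, 0, 0, 0]]])

```text
clock: 51.08
position: [0.5148, 0.0004, 0.147]
tool_rot: [-3.047, 0.05, 1.07]
wrist_force: [1.0, -0.5, -1.3]
gripper_width: 0.0229
```

```bash
python3 - <<'E'
from h import *
to(*J(-.045,-.06),.15,1.656);tilt()
E
```

```text
now [5.148e-01 4.000e-04 1.470e-01] rpy [-3.047  0.05   1.07 ] w 0.0229 F [ 1.  -0.5 -1.3] t 51.08
tool move [-0.1307  0.0429 -0.003 ] spin -0.586
world lean of tool z [-0.1072  0.0014]
```

>>> carry_out(commands=[[[1, 0, 0, 0, -0.18], [1, 0, 0, 0, 0], [1, 0, 0, 0, -0.18], [1, 0, 0, 0, 0], [1, 0, 0, 0, -0.18], [1, 0, 0, 0, 0], [1, 0, 0, 0, -0.05], [1, 0, 0, 0, 0]]])

```text
clock: 52.08
position: [0.5149, 0.0005, 0.147]
tool_rot: [-3.035, -0.005, 1.599]
wrist_force: [0.2, 0.3, -1.7]
gripper_width: 0.0224
```

```bash
python3 - <<'E'
from h import *
to(*J(-.045,-.06),.15,1.656);tilt()
E
```

```text
now [5.149e-01 5.000e-04 1.470e-01] rpy [-3.035 -0.005  1.599] w 0.0224 F [ 0.2  0.3 -1.7] t 52.08
tool move [-0.1346 -0.029  -0.003 ] spin -0.057
world lean of tool z [-0.107   0.0018]
```

>>> carry_out(commands=[[[1, -0.055, -0.006, 0, -0.057], [1, 0, 0, 0, 0], [1, -0.053, -0.009, 0, 0], [1, 0, 0, 0, 0], [1, -0.024, -0.009, 0, 0], [1, 0, 0, 0, 0], [1, 0, 0, 0.04, 0], [1, 0, 0, 0, 0], [1, 0, 0, 0, 0]]])

```text
clock: 53.2
position: [0.4966, -0.1298, 0.1102]
tool_rot: [-3.039, -0.01, 1.622]
wrist_force: [0.4, -0.3, -1.9]
gripper_width: 0.0227
```

```bash
python3 - <<'E'
from h import *
to(*J(-.045,-.06),.035,1.656);tilt()
im=get_image("wrist");save(im,"w21.png");bars(im)
E
```

```text
now [ 0.4966 -0.1298  0.1102] rpy [-3.039 -0.01   1.622] w 0.0227 F [ 0.4 -0.3 -1.9] t 53.2
tool move [-0.0047 -0.007   0.0752] spin -0.034
world lean of tool z [-0.1024  0.0047]
bar px [478. 210.] n 5099 top 0.049 ctr [482.4 -15.9] size [24.6 98.3] deg 5.0 | top ctr [482.4 -16.4] [17.1 98.3]
bar px [391. 215.] n 4688 top 0.049 ctr [488.5 -75.6] size [23.4 98.6] deg 4.7 | top ctr [488.5 -75.7] [17.1 98.4]
bar px [313. 263.] n 10330 top 0.137 ctr [ 495.6 -129.1] size [23.4 91.2] deg 2.8 | top ctr [ 474.8 -130.4] [18.4 47.1]
```

View pics/w21.png

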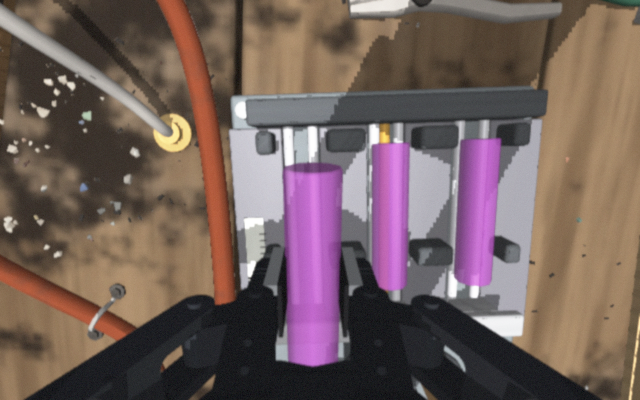

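>>> carry_out(commands=[[[1, -0.0047, 0.0007, 0, -0.034], [1, 0, 0, 0, 0], [1, 0, 0, 0.025, 0], [1, 0, 0, 0, 0], [1, 0, 0, 0.015, 0], [1, 0, 0, 0, 0], [1, 0, 0, 0, 0]]])

```text
clock: 54.12
position: [0.4981, -0.1341, 0.0758]
tool_rot: [-3.048, -0.01, 1.654]
wrist_force: [-0.2, 0.3, -1.3]
gripper_width: 0.0228
```

```bash
python3 - <<'E'
from h import *
to(*J(-.046,-.0603),.032,1.656);tilt()
im=get_image("wrist");save(im,"w22.png")
E
```

```text
now [ 0.4981 -0.1341  0.0758] rpy [-3.048 -0.01   1.654] w 0.0228 F [-0.2  0.3 -1.3] t 54.12
tool move [-0.0004 -0.0093  0.0438] spin -0.002
world lean of tool z [-0.0936  0.0017]
```

View pics/w22.png

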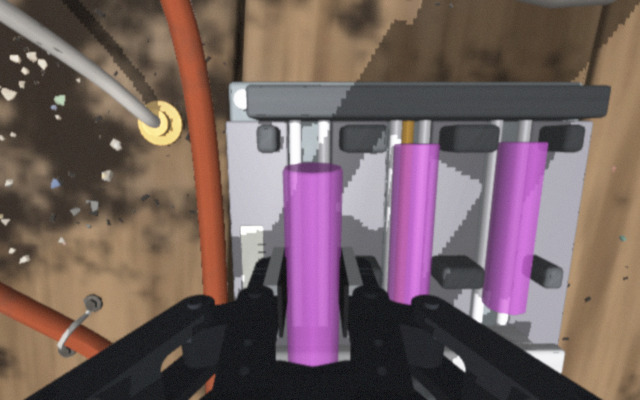

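>>> carry_out(commands=[[[1, -0.0004, -0.005, 0.015, 0], [1, 0, 0, 0, 0], [1, 0, 0, 0.015, 0], [1, 0, 0, 0, 0], [1, 0, 0, 0, 0]]])

```text
clock: 54.8
position: [0.4893, -0.1348, 0.044]
tool_rot: [-3.048, -0.01, 1.654]
wrist_force: [0.1, -0.7, -1.8]
gripper_width: 0.0226
```

```bash
python3 - <<'E'
from h import *
to(*J(-.046,-.0603),.031,1.656);tilt()
E
```

```text
now [ 0.4893 -0.1348  0.044 ] rpy [-3.048 -0.01   1.654] w 0.0226 F [ 0.1 -0.7 -1.8] t 54.8
tool move [-0.0004 -0.0005  0.013 ] spin -0.002
world lean of tool z [-0.0944  0.0021]
```

>>> carry_out(commands=[[[1, 0, 0.001, 0.008, 0], [1, 0, 0, 0.005, 0], [1, 0, 0, 0, 0], [0.5, 0, 0, 0, 0], [0.1, 0, 0, 0, 0], [0.1, 0, 0, 0, 0], [0.1, 0, 0, -0.03, 0], [0.1, 0, 0, 0, 0], [0.1, 0, 0, -0.06, 0], [0.1, 0, 0, 0, 0]]])

```text
clock: 56.05
position: [0.498, -0.135, 0.1213]
tool_rot: [-3.048, -0.01, 1.654]
wrist_force: [-0.2, 0.5, -0.6]
gripper_width: 0.0386
```

>>> carry_out(commands=[[[0.1, 0, 0, -0.06, 0], [0.1, 0, 0, 0, 0], [0.1, 0.035, 0.03, -0.03, 0], [0.1, 0, 0, 0, 0], [0.1, 0.035, 0.03, 0, 0.04], [0.1, 0, 0, 0, 0]]])

```text
clock: 56.8
position: [0.5566, -0.0589, 0.196]
tool_rot: [-3.037, -0.009, 1.611]
wrist_force: [-0.5, -0.3, -0.5]
gripper_width: 0.0382
```

```bash
python3 - <<'E'
from h import *
im=get_image("wrist");save(im,"w23.png");b=bars(im);jaw(im)
for c,a in b: print(inj(np.r_[c,0]).round(4),np.degrees(a-YJ).round(1))
P=cloud(im);X,Y,Z=P[...,0],P[...,1],P[...,2]
m=(Z>.1)&(Z<.12)&(abs(X-.6)<.08)&(abs(Y+.064)<.08)
for i,st,ce,l in blobs(m,25):
    q=P[l];r=cv2.minAreaRect(q[:,:2].astype(np.float32)*1000); print("handle",ce,r,np.median(q,0))
to(.577,-.05,.15,1.6);tilt()
E
```

```text
bar px [362. 121.] n 2719 top 0.0492 ctr [482.8 -15.4] size [22.6 98.2] deg 5.0 | top ctr [482.8 -15.8] [17.  98.1]
bar px [295. 125.] n 2656 top 0.0491 ctr [488.9 -74.7] size [21.8 97.6] deg 4.9 | top ctr [489.  -75.3] [17.3 97.6]
bar px [229. 128.] n 2736 top 0.0491 ctr [ 493.1 -134. ] size [21.4 97.9] deg 4.8 | top ctr [ 493.3 -135.1] [16.8 97.9]
bridge mid 0.0328 jaw 0.0618 per y [0.033 0.033 0.033 0.033 0.033 0.033 0.033 0.053 0.054 0.051 0.048 0.053
 0.055 0.054 0.033 0.033 0.033 0.033] [0.015 0.015 0.015 0.015 0.015 0.015 0.015 0.056 0.056 0.05  0.044 0.056
 0.059 0.058 0.015 0.015 0.015 0.015]
[-0.0418  0.0596  0.    ] 0.1
[-0.0408 -0.0001  0.    ] -0.0
[-0.0416 -0.0594  0.    ] -0.1
handle [321.68376068 242.95156695] ((575.1708374023438, -49.3919792175293), (21.067718505859375, 20.96321678161621), 2.565443992614746) [ 0.57344582 -0.04976883  0.11103037]
now [ 0.5555 -0.0601  0.1957] rpy [-3.035 -0.008  1.611] w 0.0385 F [-0.2 -0.6  0.3] t 56.85
tool move [0.0093 0.0218 0.0457] spin 0.011
world lean of tool z [-0.1065  0.0038]
```

View pics/w23.png

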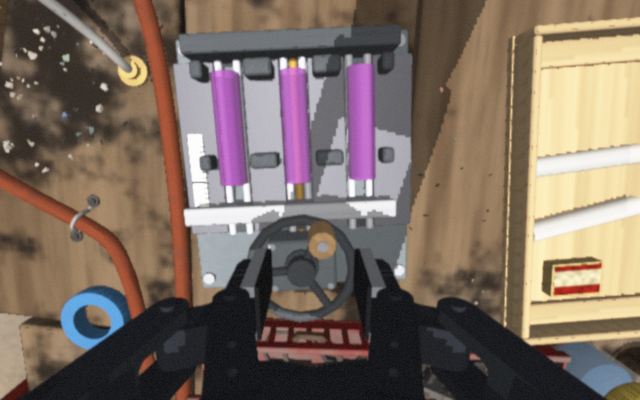

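>>> carry_out(commands=[[[0.1, 0.01, 0.03, 0, 0], [0.1, 0, 0, 0, 0], [0.1, 0, 0, 0.04, 0], [0.1, 0, 0, 0, 0], [0.1, 0, 0, 0, 0]]])

```text
clock: 57.48
position: [0.5758, -0.0533, 0.1488]
tool_rot: [-3.027, -0.007, 1.609]
wrist_force: [0.4, -0.1, 0.6]
gripper_width: 0.0384
```

```bash
python3 - <<'E'
from h import *
to(.573,-.0494,.084,1.611);tilt()
save(get_image("wrist"),"w24.png")
E
```

```text
now [ 0.5758 -0.0533  0.1488] rpy [-3.027 -0.007  1.609] w 0.0384 F [ 0.4 -0.1  0.6] t 57.48
tool move [ 0.004  -0.0027  0.0648] spin -0.002
world lean of tool z [-0.1145  0.0028]
```

View pics/w24.png

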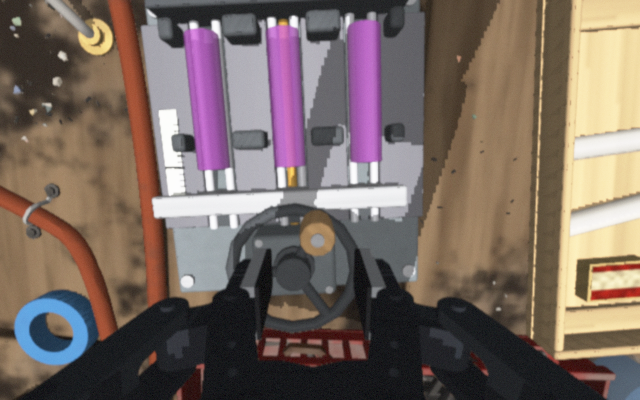

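>>> carry_out(commands=[[[0.1, 0.004, 0.0047, 0.02, 0], [0.1, 0, 0, 0, 0], [0.1, 0, 0, 0.015, 0], [0.1, 0, 0, 0, 0], [0.1, 0, 0, 0, 0]]])

```text
clock: 58.15
position: [0.5772, -0.049, 0.1128]
tool_rot: [-3.029, -0.006, 1.609]
wrist_force: [0.4, 0.5, 0.6]
gripper_width: 0.0383
```

```bash
python3 - <<'E'
from h import *
to(.573,-.0494,.084,1.611);tilt()
E
```

```text
now [ 0.5772 -0.049   0.1128] rpy [-3.029 -0.006  1.609] w 0.0383 F [0.4 0.5 0.6] t 58.15
tool move [-0.0003 -0.0042  0.0288] spin -0.002
world lean of tool z [-0.1123  0.0021]
```

>>> carry_out(commands=[[[0.1, 0, -0.001, 0.015, 0], [0.1, 0, 0, 0, 0], [0.1, 0, 0, 0.013, 0], [0.1, 0, 0, 0, 0], [1, 0, 0, 0, 0], [1, 0, 0, 0, 0], [1, 0, 0, 0, 0], [1, 0, 0, 0, 0]]], grip_force=50)

```text
clock: 59.15
position: [0.573, -0.0492, 0.0836]
tool_rot: [-3.03, -0.006, 1.609]
wrist_force: [-0.1, 1.3, -1.0]
gripper_width: 0.0205
```

```bash
python3 - <<'E'
from h import *
s=get_state();h=C+.04*np.array([np.cos(np.radians(154)+YJ),np.sin(np.radians(154)+YJ)]);off=s["position"][:2]-h;print("off",off)
crank(-24,12,off=off);tilt()
E
```

```text
off [-0.00190101  0.00046885]
r 0.04 crank deg mod360 154.0 z 0.0836 rpy [-3.03  -0.006  1.609] F [-0.1  1.3 -1. ] M [-0.  -0.1  0. ] w 0.0205 t 59.15
[0.0136, 0.0096], [0.0085, 0.0143], [0.0019, 0.0165], [-0.0049, 0.0159], [-0.011, 0.0125], [-0.0151, 0.007], [-0.0166, 0.0002], [-0.0153, -0.0066], [-0.0113, -0.0122], [-0.0053, -0.0158], [0.0015, -0.0166], [0.0081, -0.0145], 
world lean of tool z [-0.1116  0.0016]
```

>>> carry_out(commands=[[[1, 0.0136, 0.0096, -0.001, 0], [1, 0.0085, 0.0143, -0.0016, 0], [1, 0.0019, 0.0165, -0.0018, 0], [1, -0.0049, 0.0159, -0.0018, 0], [1, -0.011, 0.0125, -0.0014, 0], [1, -0.0151, 0.007, -0.0008, 0], [1, -0.0166, 0.0002, 0, 0], [1, -0.0153, -0.0066, 0.0007, 0], [1, -0.0113, -0.0122, 0.0013, 0], [1, -0.0053, -0.0158, 0.0018, 0], [1, 0.0015, -0.0166, 0.0018, 0], [1, 0.0081, -0.0145, 0.0016, 0]]])

```text
clock: 60.65
position: [0.584, -0.0969, 0.0836]
tool_rot: [-3.028, -0.004, 1.609]
wrist_force: [9.5, 7.8, -4.4]
gripper_width: 0.0207
```

```bash
python3 - <<'E'
from h import *
crank(-24,12,off=(-.0019,.0005));tilt()
jaw(get_image("wrist"))
E
```

```text
r 0.0425 crank deg mod360 226.8 z 0.0836 rpy [-3.028 -0.004  1.609] F [ 9.5  7.8 -4.4] M [ 1.5 -1.7 -0.1] w 0.0207 t 60.65
[0.0151, -0.0085], [0.0162, -0.0039], [0.0164, 0.003], [0.0137, 0.0094], [0.0087, 0.0142], [0.0022, 0.0165], [-0.0047, 0.0159], [-0.0108, 0.0126], [-0.015, 0.0072], [-0.0166, 0.0004], [-0.0154, -0.0064], [-0.0114, -0.0121], 
world lean of tool z [-0.1131  0.0002]
bridge mid 0.0219 jaw 0.0509 per y [0.022 0.022 0.022 0.022 0.022 0.022 0.022 0.022 0.022 0.022 0.042 0.045
 0.046 0.044 0.022 0.022 0.022 0.022] [0.015 0.015 0.015 0.015 0.015 0.015 0.015 0.015 0.015 0.016 0.054 0.061
 0.062 0.06  0.015 0.015 0.015 0.015]
```

>>> carry_out(commands=[[[1, 0.0151, -0.0085, 0.0009, 0], [1, 0.0162, -0.0039, 0.0004, 0], [1, 0.0164, 0.003, -0.0003, 0], [1, 0.0137, 0.0094, -0.001, 0], [1, 0.0087, 0.0142, -0.0016, 0], [1, 0.0022, 0.0165, -0.0018, 0], [1, -0.0047, 0.0159, -0.0018, 0], [1, -0.0108, 0.0126, -0.0014, 0], [1, -0.015, 0.0072, -0.0008, 0], [1, -0.0166, 0.0004, 0, 0], [1, -0.0154, -0.0064, 0.0007, 0], [1, -0.0114, -0.0121, 0.0013, 0]]])

```text
clock: 62.2
position: [0.6351, -0.0963, 0.0837]
tool_rot: [-3.045, 0.007, 1.614]
wrist_force: [3.2, 0.3, -2.8]
gripper_width: 0.0205
```

```bash
python3 - <<'E'
from h import *
crank(-22,6,off=(-.0019,.0005));tilt()
jaw(get_image("wrist"))
E
```

```text
r 0.0411 crank deg mod360 302.3 z 0.0837 rpy [-3.045  0.007  1.614] F [ 3.2  0.3 -2.8] M [ 0.3 -0.4 -0.1] w 0.0205 t 62.2
[-0.0053, -0.0146], [-0.0005, -0.0153], [0.0053, -0.0143], [0.0103, -0.0113], [0.0137, -0.0066], [0.0152, -0.001], 
world lean of tool z [-0.0964 -0.0111]
bridge mid 0.0116 jaw 0.0406 per y [0.012 0.012 0.012 0.012 0.012 0.012 0.012 0.044 0.044 0.04  0.035 0.04
 0.044 0.044 0.012 0.012 0.012 0.012] [0.015 0.015 0.015 0.015 0.015 0.015 0.015 0.079 0.079 0.072 0.062 0.07
 0.078 0.078 0.015 0.015 0.015 0.015]
```

>>> carry_out(commands=[[[1, -0.0053, -0.0146, 0.0014, 0], [1, -0.0005, -0.0153, 0.0015, 0], [1, 0.0053, -0.0143, 0.0014, 0], [1, 0.0103, -0.0113, 0.0011, 0], [1, 0.0137, -0.0066, 0.0006, 0], [1, 0.0152, -0.001, 0, 0], [1, 0, 0, 0, 0]]])

```text
clock: 63.12
position: [0.57, -0.0595, 0.0836]
tool_rot: [-3.054, 0.006, 1.609]
wrist_force: [4.2, 0.9, -4.6]
gripper_width: 0.0202
```

```bash
python3 - <<'E'
from h import *
crank(-8,2,off=(-.0019,.0005));tilt()
im=get_image("wrist");jaw(im);save(im,"w25.png");b=bars(im)
for c,a in b: print(inj(np.r_[c,0]).round(4),np.degrees(a-YJ).round(1))
E
```

```text
r 0.0405 crank deg mod360 169.3 z 0.0836 rpy [-3.054  0.006  1.609] F [ 4.2  0.9 -4.6] M [ 0.4 -0.5 -0. ] w 0.0202 t 63.125
[0.0054, 0.0017], [0.0052, 0.0019], 
world lean of tool z [-0.0872 -0.0097]
bridge mid 0.0056 jaw 0.0346 per y [0.006 0.006 0.006 0.006 0.006 0.006 0.006 0.031 0.006 0.006 0.006 0.006
 0.041 0.006 0.006 0.006 0.006 0.006] [0.015 0.015 0.015 0.015 0.015 0.015 0.015 0.066 0.015 0.015 0.015 0.015
 0.085 0.015 0.015 0.015 0.015 0.015]
bar px [181.  82.] n 7060 top 0.0491 ctr [ 488.2 -134.9] size [23.8 89.3] deg 4.9 | top ctr [ 489.3 -134.8] [17.5 86.9]
bar px [289.  80.] n 6633 top 0.0491 ctr [484.8 -75.2] size [22.6 85.6] deg 4.9 | top ctr [485.8 -75.5] [17.  83.7]
bar px [397.  78.] n 6676 top 0.0491 ctr [480.9 -16.2] size [24.2 83.2] deg 4.4 | top ctr [482.1 -16.3] [17.  80.9]
[-0.0466 -0.0599  0.    ] -0.0
[-0.0449 -0.0002  0.    ] -0.0
[-0.0437  0.059   0.    ] -0.5
```

View pics/w25.png

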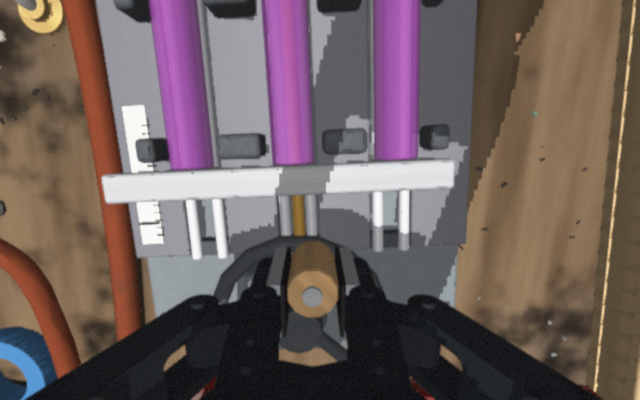

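>>> carry_out(commands=[[[1, 0.0054, 0.0017, 0, 0], [1, 0.005, 0.0019, 0, 0], [1, 0, 0, 0, 0], [1, 0, 0, 0, 0], [1, 0, 0, 0, 0], [1, 0, 0, 0, 0]]])

```text
clock: 63.92
position: [0.5731, -0.0491, 0.0836]
tool_rot: [-3.053, 0.007, 1.609]
wrist_force: [3.0, -0.4, -1.8]
gripper_width: 0.0203
```

```bash
python3 - <<'E'
from h import *
crank(24,12,off=(-.0019,.0005));tilt()
im=get_image("wrist");jaw(im)
E
```

```text
r 0.0399 crank deg mod360 153.8 z 0.0836 rpy [-3.053  0.007  1.609] F [ 3.  -0.4 -1.8] M [ 0.2 -0.2  0. ] w 0.0203 t 63.925
[-0.0163, -0.0034], [-0.0162, 0.0036], [-0.0134, 0.0099], [-0.0082, 0.0145], [-0.0016, 0.0166], [0.0053, 0.0158], [0.0112, 0.0123], [0.0153, 0.0066], [0.0166, -0.0001], [0.0151, -0.0069], [0.011, -0.0125], [0.005, -0.0159], 
world lean of tool z [-0.0883 -0.0109]
bridge mid 0.0051 jaw 0.0341 per y [0.005 0.005 0.005 0.005 0.005 0.005 0.005 0.038 0.034 0.005 0.005 0.005
 0.005 0.005 0.005 0.005 0.005 0.005] [0.015 0.015 0.015 0.015 0.015 0.015 0.015 0.079 0.073 0.015 0.015 0.015
 0.015 0.015 0.015 0.015 0.015 0.015]
```

>>> carry_out(commands=[[[1, -0.0163, -0.0034, 0.0003, 0], [1, -0.0162, 0.0036, -0.0003, 0], [1, -0.0134, 0.0099, -0.0009, 0], [1, -0.0082, 0.0145, -0.0013, 0], [1, -0.0016, 0.0166, -0.0015, 0], [1, 0.0053, 0.0158, -0.0014, 0], [1, 0.0112, 0.0123, -0.0011, 0], [1, 0.0153, 0.0066, -0.0006, 0], [1, 0.0166, -0.0001, 0, 0], [1, 0.0151, -0.0069, 0.0006, 0], [1, 0.011, -0.0125, 0.0011, 0], [1, 0.005, -0.0159, 0.0014, 0]]])

```text
clock: 65.47
position: [0.6121, -0.0254, 0.0836]
tool_rot: [-3.046, 0.008, 1.607]
wrist_force: [1.5, -12.6, -0.1]
gripper_width: 0.0207
```

```bash
python3 - <<'E'
from h import *
crank(24,12,off=(-.0019,.0005));tilt()
im=get_image("wrist");jaw(im)
E
```

```text
r 0.0382 crank deg mod360 82.4 z 0.0836 rpy [-3.046  0.008  1.607] F [  1.5 -12.6  -0.1] M [-2.  -0.1  0.2] w 0.0207 t 65.475
[-0.0003, -0.0164], [-0.0086, -0.0142], [-0.0137, -0.0095], [-0.0163, -0.0031], [-0.0162, 0.0038], [-0.0132, 0.0101], [-0.008, 0.0146], [-0.0014, 0.0166], [0.0055, 0.0157], [0.0114, 0.0121], [0.0153, 0.0064], [0.0166, -0.0004], 
world lean of tool z [-0.0951 -0.0116]
bridge mid 0.0168 jaw 0.0457 per y [0.017 0.017 0.017 0.017 0.017 0.017 0.017 0.046 0.046 0.042 0.04  0.045
 0.047 0.046 0.017 0.017 0.017 0.017] [0.015 0.015 0.015 0.015 0.015 0.015 0.015 0.074 0.073 0.065 0.06  0.07
 0.074 0.074 0.015 0.015 0.015 0.015]
```

>>> carry_out(commands=[[[1, -0.0003, -0.0164, 0.0015, 0], [1, -0.0086, -0.0142, 0.0013, 0], [1, -0.0137, -0.0095, 0.0009, 0], [1, -0.0163, -0.0031, 0.0003, 0], [1, -0.0162, 0.0038, -0.0004, 0], [1, -0.0132, 0.0101, -0.0009, 0], [1, -0.008, 0.0146, -0.0013, 0], [1, -0.0014, 0.0166, -0.0015, 0], [1, 0.0055, 0.0157, -0.0014, 0], [1, 0.0114, 0.0121, -0.0011, 0], [1, 0.0153, 0.0064, -0.0006, 0], [1, 0.0166, -0.0004, 0, 0]]])

```text
clock: 67.03
position: [0.6492, -0.0606, 0.0836]
tool_rot: [-3.05, 0.024, 1.608]
wrist_force: [1.4, -2.3, 0.2]
gripper_width: 0.0202
```

```bash
python3 - <<'E'
from h import *
crank(22,6,off=(-.0019,.0005));tilt()
im=get_image("wrist");jaw(im)
E
```

```text
r 0.039 crank deg mod360 359.6 z 0.0836 rpy [-3.05   0.024  1.608] F [ 1.4 -2.3  0.2] M [ 0.3 -0.   0. ] w 0.0202 t 67.025
[0.0149, -0.0026], [0.0125, -0.0088], [0.0082, -0.0128], [0.0028, -0.015], [-0.003, -0.015], [-0.0084, -0.0128], 
world lean of tool z [-0.0902 -0.0275]
bridge mid 0.0279 jaw 0.0569 per y [0.028 0.028 0.028 0.028 0.028 0.028 0.028 0.052 0.052 0.047 0.045 0.05
 0.052 0.052 0.028 0.028 0.028 0.028] [0.015 0.015 0.015 0.015 0.015 0.015 0.015 0.063 0.063 0.052 0.049 0.06
 0.063 0.063 0.015 0.015 0.015 0.015]
```

>>> carry_out(commands=[[[1, 0.0149, -0.0026, 0.0002, 0], [1, 0.0125, -0.0088, 0.0008, 0], [1, 0.0082, -0.0128, 0.0011, 0], [1, 0.0028, -0.015, 0.0013, 0], [1, -0.003, -0.015, 0.0013, 0], [1, -0.0084, -0.0128, 0.0011, 0], [1, 0, 0, 0, 0]]])

```text
clock: 67.95
position: [0.5781, -0.0409, 0.0835]
tool_rot: [-3.046, 0.037, 1.612]
wrist_force: [0.5, -2.8, 0.7]
gripper_width: 0.0205
```

```bash
python3 - <<'E'
from h import *
crank(10,2,off=(-.0019,.0005));tilt()
im=get_image("wrist");jaw(im)
E
```

```text
r 0.0394 crank deg mod360 139.9 z 0.0835 rpy [-3.046  0.037  1.612] F [ 0.5 -2.8  0.7] M [0.6 0.1 0.1] w 0.0205 t 67.95
[-0.0055, -0.0042], [-0.0064, -0.0027], 
world lean of tool z [-0.0939 -0.0413]
bridge mid 0.0323 jaw 0.0613 per y [0.032 0.032 0.032 0.032 0.032 0.032 0.032 0.051 0.052 0.049 0.03  0.031
 0.032 0.032 0.032 0.032 0.032 0.032] [0.015 0.015 0.015 0.015 0.015 0.015 0.015 0.052 0.053 0.048 0.011 0.012
 0.015 0.015 0.015 0.015 0.015 0.015]
```

Go on about 15° more, hold, release, and rise.

>>> carry_out(commands=[[[1, -0.0055, -0.0042, 0.0003, 0], [1, -0.0045, -0.002, 0.0002, 0], [1, 0, 0, 0, 0], [1, 0, 0, 0, 0], [1, 0, 0, 0, 0]]])

```text
clock: 68.62
position: [0.5726, -0.0501, 0.0836]
tool_rot: [-3.046, 0.036, 1.612]
wrist_force: [2.6, -1.6, -2.1]
gripper_width: 0.0201
```

>>> carry_out(commands=[[[0.5, 0, 0, 0, 0], [0.1, 0, 0, 0, 0], [0.1, 0, 0, 0, 0], [0.1, 0, 0, -0.02, 0], [0.1, 0, 0, 0, 0], [0.1, 0, 0, -0.05, 0], [0.1, 0, 0, 0, 0], [0.1, 0, 0, -0.06, 0], [0.1, 0, 0, 0, 0], [0.1, 0, 0, -0.06, 0], [0.1, 0, 0, 0, 0], [0.1, 0, 0, 0, 0]]])

```text
clock: 70.12
position: [0.5875, -0.0417, 0.2681]
tool_rot: [-3.04, 0.036, 1.614]
wrist_force: [-0.0, -0.8, -0.9]
gripper_width: 0.0388
```

```bash
python3 - <<'E'
from h import *
to(.5,0,.3);im=get_image("wrist");jaw(im);save(im,"w26.png");b=bars(im)
for c,a in b: print(inj(np.r_[c,0]).round(4),np.degrees(a-YJ).round(1))
for n in ["side","scene"]:
    i2=get_image(n); print(n)
    for c,a in bars(i2): print(inj(np.r_[c,0]).round(4))
    save(i2,n+"9.png")
E
```

```text
now [ 0.5875 -0.0417  0.2681] rpy [-3.04   0.036  1.614] w 0.0388 F [-0.  -0.8 -0.9] t 70.12
tool move [ 0.0454 -0.0856 -0.0319] spin None
bridge mid 0.0329 jaw 0.0618 per y [0.033 0.033 0.033 0.033 0.033 0.033 0.033 0.053 0.053 0.05  0.047 0.054
 0.054 0.054 0.033 0.033 0.033 0.032] [0.014 0.015 0.015 0.014 0.015 0.015 0.014 0.055 0.055 0.05  0.044 0.056
 0.058 0.058 0.014 0.015 0.015 0.015]
bar px [348.  84.] n 1870 top 0.0492 ctr [472.  -16.3] size [22.3 98.9] deg 4.7 | top ctr [472.2 -17. ] [16.9 98.6]
bar px [292.  87.] n 1856 top 0.0493 ctr [476.9 -75.4] size [21.4 98.8] deg 5.2 | top ctr [477.  -76.4] [16.7 98.7]
bar px [238.  89.] n 1854 top 0.0491 ctr [ 482.2 -134.6] size [21.5 99. ] deg 5.3 | top ctr [ 482.  -135.6] [17.6 98.1]
[-0.0526  0.0596  0.    ] -0.2
[-0.0528  0.0003  0.    ] 0.3
[-0.0525 -0.0592  0.    ] 0.4
side
bar px [292. 190.] n 167 top 0.0504 ctr [476.6 -75.7] size [ 17.7 102.1] deg 4.4 | top ctr [478.9 -75.4] [13.3 97.5]
bar px [313. 188.] n 162 top 0.0504 ctr [472.4 -16.6] size [19.7 99.9] deg 3.0 | top ctr [473.3 -16.8] [13.2 96. ]
bar px [270. 192.] n 134 top 0.0507 ctr [ 482.6 -134.5] size [14.9 94.8] deg 5.8 | top ctr [ 484.1 -135.1] [13.3 91.9]
[-0.053   0.0001  0.    ]
[-0.0522  0.0593  0.    ]
[-0.0521 -0.059   0.    ]
scene
bar px [284. 221.] n 219 top 0.0489 ctr [471.8 -24.5] size [18.7 92.9] deg 3.1 | top ctr [471.2 -24.9] [14.6 91.1]
bar px [288. 238.] n 219 top 0.0492 ctr [476.1 -86. ] size [17.6 92.3] deg 5.3 | top ctr [475.7 -85.7] [14.2 91.6]
bar px [295. 256.] n 238 top 0.0486 ctr [ 481.  -143.7] size [15.9 92.9] deg 5.6 | top ctr [ 481.1 -144.5] [11.4 92.8]
[-0.0535  0.0515  0.    ]
[-0.0545 -0.0102  0.    ]
[-0.0545 -0.0681  0.    ]
```

View pics/w26.png

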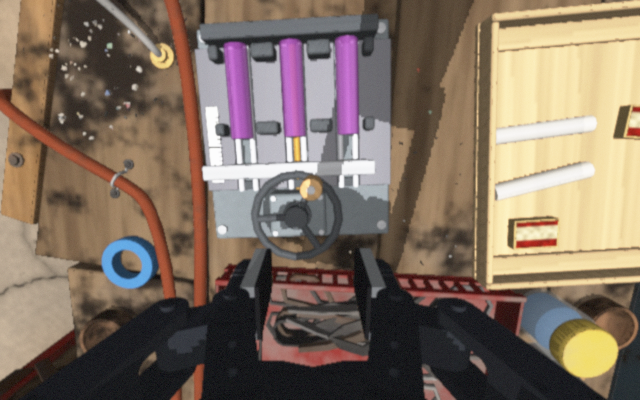

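View pics/side9.png

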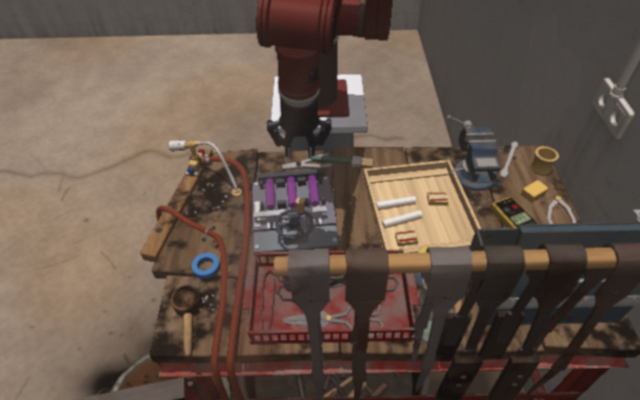

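```bash
python3 -c "
from station import *
print(job_done()); print(get_state()['clock'])"
```

```text
the job is handed in; nothing more can be done
None
the job is handed in; nothing more can be done
```

The job is handed in at about 70 s of the 210 s allowed. I cranked the jaw out to the outer mark and laid all three purple thick bars on rail pairs 3, 2 and 1. I then cranked in to the inner mark (measured 0.034 m), held it there, and cranked back out.

**Last checks**
- **Jaw:** it reads 0.0618 m against a target of 0.062 m, with the gripper released and well clear of everything.
- **Bars:** their centres are at jig x ≈ -0.0525 m and y ≈ +0.060, 0.000 and -0.059 m, and they are within 0.4° of the jig axis. A bar flush at the stop would be at about x = -0.055 m, so each end is about 2.5 mm from it, within the 7 mm allowed.
- **Other things:** the thin bars and matchboxes are still in the crate. The tape roll looks untouched in the pictures, but I did not measure it.

**Disagreements**
- **Scene camera:** its y values for the bars are 8 to 10 mm lower than those from the wrist and side cameras. I trusted those two, because they agree with each other and with the lanes the bars visibly sit in.
- **Bar height:** the bars' tops measured about 1.5 mm higher than expected for a bar resting on the rails, which I took as measurement bias.
- **Tool tilt:** the tool built up a tilt of about 6° during fast moves and spins. I worked around it with slower steps, and the bars still landed straight.

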